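# Load and wedge up the sloping drilling jig

## Task

Lay the two loose leg blocks in the sloping drilling jig, cross-marked face up, next to the two already there, so that all four lie flat, side by side in one neat row with an end of each against the low side fence. Then pick up the hammer and tap the jig's wedge in with it until it stops advancing and grips the row tight, and lay the hammer back down flat on the bench. Leave the other things on the bench where they are, and do not push the wedge with the gripper.

Things in the scene. Friction and masses are not known exactly. Their poses are not given: they have to be found in the camera images.
- bed: Plywood bed of the fixed drilling jig, sloping up at 25 degrees away from the robot. Origin on its surface, in the corner of ledge and side fence; x up the slope, y along the ledge away from the fence, z square out of the bed. Spans x -25 to 237, y -30 to 68 mm. Ledge below x = 0: 22 mm high, 20 mm thick. Fence along y = 0 (x 0 to 148 mm, y -14 to 0): only 10 mm high, so fingers pass above it.
- row_last (a point): Where the centre of the last (fourth, uppermost) block of the row belongs, at x 126, y 28, z 20 mm of the bed; axes as bed. The four blocks lie with their 36 mm along x and their 56 mm along y: centres at x 18, 54, 90, 126 mm. With the wedge right back its straight face is at x 154 mm, 10 mm above the row's end (144 mm).
- jig_head (a point): Middle of the top of the tapered head block, 30 mm high, bolted to the bed above the wedge (x 167 to 237, y -32 to 67 mm of the bed), at x 202, y 18, z 30 mm; axes as bed. The wedge slides along its lower, slanting face.
- wedge (a joint): Slide of the captive dark wedge (130 mm long, top 35 mm above the bed, 16 mm wide at the thin end, 42 mm at the butt). 0 = right back; grows, up to 0.075 m, as it is driven thin end first along bed direction (-0.196, -0.981, 0). Each 5 mm of travel brings its straight face 1 mm down the slope. Friction about 3 N; stays where it is left; resists strongly once the row is tight.
- wedge_butt (a point): Centre of the wedge's thick end (pale edged, 42 mm along bed x, 34 mm high), which sticks out of the jig on the side away from the fence and is struck with the hammer; axes as bed. At joint 0 it lies at x 175, y 130, z 18 mm of the bed.
- block_a_centre (a point): Loose pale wooden leg block on the bench: 36 mm (its x) x 56 mm (its y, between the darker end-grain faces) x 40 mm tall (its z), pencil cross on the top face, about 60 g; the point is its centre. Blocks a and b are alike and may go in either free place.
- block_b_centre (a point): Centre of the second loose block on the bench; the same as block a.
- block_c_centre (a point): Centre of the block already in the jig at the ledge (not fixed); the same as block a.
- block_d_centre (a point): Centre of the block already in the jig next to block c (not fixed); the same as block a.
- hammer_grip (a point): Hammer, 0.28 kg, lying flat: the point of its wooden handle to hold, on the centre line, 15 mm above the bench, 65 mm behind the head's centre. x along the handle to the head, y along the head, z up. Handle 20 mm wide (y), 24 mm high, from the head to 117 mm behind this point, then a butt 26 mm wide, 30 mm high, to 145 mm behind.
- hammer_head (a point): Centre of the hammer's head: a round bar along its y, 94 mm long over its two plastic faces (30 mm across, yellow at +y, red at -y; either may strike). Lies 15 mm above the bench.
- glue: Bystander, to be left alone: white glue bottle, 56 mm across, 170 mm tall. Origin at the middle of its underside.
- tin: Bystander, to be left alone: green-banded tin, 72 mm across, 85 mm tall. Origin at the middle of its underside.
- caster: Bystander, to be left alone: loose swivel caster, 46 mm square plate, 64 mm tall. Origin at the middle of its underside.
- tape: Bystander, to be left alone: yellow tape measure, 66 x 36 x 62 mm. Origin at the middle of its underside.
- offcut: Bystander, to be left alone: dark wood offcut, 75 x 44 x 22 mm, not one of the blocks. Origin at the middle of its underside.
- pencil: Bystander, to be left alone: flat red carpenter's pencil, 150 mm. Origin at the middle of its underside.

How it is judged:
On the way, in this order (a step that is already met when the one before it is completed fails the run):
1. all four blocks lie flat side by side in the jig along the side fence, the wedge not yet driven (x of block_c_centre in the frame of bed between 0.0155 and 0.0295 m and y of block_c_centre in the frame of bed between 0.0255 and 0.037 m and z of block_c_centre in the frame of bed between 0.017 and 0.0225 m and angle between the z axis of each of block_c_centre, block_d_centre and the z axis of bed, either way round below 0.06 rad and angle between the x axis of each of block_c_centre, block_d_centre and the x axis of bed, either way round below 0.08 rad and x of block_d_centre in the frame of bed between 0.0515 and 0.0655 m and y of block_d_centre in the frame of bed between 0.0255 and 0.037 m and z of block_d_centre in the frame of bed between 0.017 and 0.0225 m and ((x of block_a_centre in the frame of bed between 0.0875 and 0.1015 m and y of block_a_centre in the frame of bed between 0.0255 and 0.037 m and z of block_a_centre in the frame of bed between 0.017 and 0.0225 m and angle between the z axis of each of block_a_centre, block_b_centre and the z axis of bed, either way round below 0.06 rad and angle between the x axis of each of block_a_centre, block_b_centre and the x axis of bed, either way round below 0.08 rad and angle between each of block_a_centre, block_b_centre's own z axis and vertical below 0.8 rad and x of block_b_centre in the frame of bed between 0.1235 and 0.1375 m and y of block_b_centre in the frame of bed between 0.0255 and 0.037 m and z of block_b_centre in the frame of bed between 0.017 and 0.0225 m) or (x of block_b_centre in the frame of bed between 0.0875 and 0.1015 m and y of block_b_centre in the frame of bed between 0.0255 and 0.037 m and z of block_b_centre in the frame of bed between 0.017 and 0.0225 m and angle between the z axis of each of block_b_centre, block_a_centre and the z axis of bed, either way round below 0.06 rad and angle between the x axis of each of block_b_centre, block_a_centre and the x axis of bed, either way round below 0.08 rad and angle between each of block_b_centre, block_a_centre's own z axis and vertical below 0.8 rad and x of block_a_centre in the frame of bed between 0.1235 and 0.1375 m and y of block_a_centre in the frame of bed between 0.0255 and 0.037 m and z of block_a_centre in the frame of bed between 0.017 and 0.0225 m)) and value of joint wedge below 0.02 m), for 0.2 s.
2. the wedge has been driven in and grips the row (value of joint wedge above 0.042 m and (contact force between wedge and block_a above 5 N or contact force between wedge and block_b above 5 N)), for 0.2 s.
At the end, for the whole second after the job is handed in: All four blocks flat on the bed in one row: within 3 mm of their places along the slope, ends within 7 mm of the fence, turned under 4.5 and tipped under 3.4 degrees. Wedge at rest past 42 mm, pressing the row with over 5 N. Hammer let go, flat on the bench (centres below 22 mm) (all of step 2 and x of block_c_centre in the frame of bed between 0.015 and 0.021 m and y of block_c_centre in the frame of bed between 0.0255 and 0.035 m and z of block_c_centre in the frame of bed between 0.017 and 0.0225 m and angle between the z axis of each of block_c_centre, block_d_centre and the z axis of bed, either way round below 0.06 rad and angle between the x axis of each of block_c_centre, block_d_centre and the x axis of bed, either way round below 0.08 rad and x of block_d_centre in the frame of bed between 0.051 and 0.057 m and y of block_d_centre in the frame of bed between 0.0255 and 0.035 m and z of block_d_centre in the frame of bed between 0.017 and 0.0225 m and ((x of block_a_centre in the frame of bed between 0.087 and 0.093 m and y of block_a_centre in the frame of bed between 0.0255 and 0.035 m and z of block_a_centre in the frame of bed between 0.017 and 0.0225 m and angle between the z axis of each of block_a_centre, block_b_centre and the z axis of bed, either way round below 0.06 rad and angle between the x axis of each of block_a_centre, block_b_centre and the x axis of bed, either way round below 0.08 rad and angle between each of block_a_centre, block_b_centre's own z axis and vertical below 0.8 rad and x of block_b_centre in the frame of bed between 0.123 and 0.129 m and y of block_b_centre in the frame of bed between 0.0255 and 0.035 m and z of block_b_centre in the frame of bed between 0.017 and 0.0225 m) or (x of block_b_centre in the frame of bed between 0.087 and 0.093 m and y of block_b_centre in the frame of bed between 0.0255 and 0.035 m and z of block_b_centre in the frame of bed between 0.017 and 0.0225 m and angle between the z axis of each of block_b_centre, block_a_centre and the z axis of bed, either way round below 0.06 rad and angle between the x axis of each of block_b_centre, block_a_centre and the x axis of bed, either way round below 0.08 rad and angle between each of block_b_centre, block_a_centre's own z axis and vertical below 0.8 rad and x of block_a_centre in the frame of bed between 0.123 and 0.129 m and y of block_a_centre in the frame of bed between 0.0255 and 0.035 m and z of block_a_centre in the frame of bed between 0.017 and 0.0225 m)) and velocity of joint wedge below 0.003 m/s and height (world z) of each of hammer_grip, hammer_head below 0.022 m and linear speed of hammer below 0.02 m/s); the robot touches nothing.
It fails at once if the wedge is pushed with the gripper (more than 3 N) (contact force between any of the fingers, the arm and wedge above 3 N).
It fails at once if a bystander (glue bottle, tin, caster, tape measure, offcut or pencil) is moved by more than 30 mm (distance of any of glue, tin, caster, tape, offcut, pencil from where it was at the start of the episode above 0.03 m).
It also fails if it takes over 72 s, if anything falls off the work surface, if the arm or the gripper's body presses on something with over 40 N, if the wrist force passes 120 N, or if a joint passes its speed limit or range.

## Robot

A 6-joint arm with a two-finger parallel gripper is mounted at the origin on the work surface. World frame = base frame: x ahead of the robot, y to its left, z up, the work surface at z = 0. Lengths are in m, angles in rad, forces in N, time in s.
With the tool pointing down it reaches from about 0.25 to 0.775 m from the base axis. Payload 4 kg.
Tool frame: the origin (TCP) lies midway between the tips of the shut fingers; the grasp point (between the pads) lies 19 mm behind it (robot.grasp_offset is the distance from the TCP to the grasp point, in m); z points along the fingers, y is the direction in which the jaws open and shut (so a half turn about z gives the same grasp; the last joint's range is limited). The gripper opens to 94 mm and grips with 3 to 60 N. Pads are 16 mm wide; open, the fingers measure 119 mm over their backs; the gripper's body (75 mm by 177 mm) begins 78 mm behind the grasp point.
Start: joints at [-0.103, 0.087, 1.371, -0, 1.684, -0.103], TCP at [0.55, -0, 0.206] pointing down, gripper open.
Joint ranges: [-3.1, 3.1], [-0.76, 2.03], [0.27, 2.55], [-1.08, 4.22], [0.17, 2.65], [-2.57, 2.57]. Speed limits (rad/s): [2.79, 2.79, 3.14, 3.14, 3.14, 3.14].

## Interface

Orientations are given as [roll, pitch, yaw] about the fixed x, y, z axes, in that order (R = Rz(yaw) Ry(pitch) Rx(roll)).
In Python, from bench import status, viewer, order, robot gives the robot as it stands. The module is installed in compiled form; this text tells all that it offers.
- The arm moves only by the tool move_arm, never from a script. Its argument "targets" is a list of rows, each a list of 3 entries, a list of its own where there are three numbers: the shift along the tool's x, y, z in mm, then the turn, a rotation vector about the tool's x, y, z in degrees, then the opening, from -1 (shut) to 1 (fully open). A call has 1 to 20 rows; each row is the pose to reach, as a shift and turn from the pose commanded when the call began, along the tool's axes at that moment; what a row does not reach only later rows make up. A row lasts 1/8 s, in which the tool goes at most 62.5 mm and 10.7 degrees, less where a joint would pass 70% of its speed; a pose out of reach is approached as far as the arm can. A call with a gripper value outside its range is refused whole. The fingers move at their own pace and stop on an object; the grip force is fixed at half the most. Time passes only in rows, so rows that repeat a pose let the fingers close. It gives the time, the measured TCP pose, the force and the opening at its end, in the units of the state.
- status.get_obs(): the state, without advancing time (a new reading comes with each control period).
- viewer.snapshot(name): name is "scene" or "side" or "wrist"; returns the picture (400x640x3 uint8, red, green, blue); there is no depth.
- viewer.camera_model(name): a dict with "K" (3x3 intrinsics, pixels), "xyz" and "attitude" of the camera in the world; the wrist camera has in their place "T_tool_cam" (4x4, takes a point from camera to tool coordinates, whose origin is the TCP and whose axes are the flange's). Camera axes: x right, y up, looking along -z (the intrinsics and any distortion apply to the point x, -y, -z); pixel columns grow to the right and rows downward; lengths in m; the calibration is good to about 2 mm. A picture is of the moment at which its call begins: read the wrist's pose just before it. camera_model takes no time and is no camera call.
- order.close_job(): hands the job in, once; it reports no verdict.
The state is a dict: "time": time; "joint_positions": joint angles; "qvel": joint speeds; "joint_torque": joint torques, N m; "tool_pos": TCP position; "ee_rot": TCP orientation; "wrist_force": force on the tool from outside, world axes, zero at the start; "wrist_torque": the same for the moment, N m; "width": finger opening in m.
Only numpy, scipy, OpenCV 4.12 (cv2) and the standard library are available. Lean on these libraries where they do the work, as an engineer would, in place of code of your own. Each camera call takes 0.05 s, during which the arm holds its last target. There are 200 camera calls.

## Working session

There is one attempt and no reset: what is moved stays moved. The work goes in short steps, Python scripts to look and compute and a tool call to move; the robot and the scene stay as the last step left them, time stands still between calls to the robot, and variables do not carry over. Pictures are saved under pics/ and viewed, about 8 in all and at most 12, crops included, and the job is handed in when it is done.

Besides the shell and the picture viewer there is one more tool, called after "Request:" by a JSON object that holds its "api" and its "payload". move_arm: Moves the arm, as the interface text tells. Its arguments: {"type":"object","properties":{"targets":{"type":"array"}},"required":["targets"]}

```bash
mkdir -p pics; cat > h.py <<'E'
import numpy as np,cv2
from scipy.spatial.transform import Rotation as R
from bench import status,viewer,order,robot
def save(n,f):
    im=viewer.snapshot(n); cv2.imwrite('pics/'+f,im[:,:,::-1]); return im
E
python3 - <<'E'
from h import *
o=status.get_obs()
for k,v in o.items(): print(k,v)
for n in("scene","side","wrist"):
    print(n,viewer.camera_model(n)); save(n,n+'0.png')
E
```

```text
time 0.0
joint_positions [-1.03125083e-01  8.79406088e-02  1.37224875e+00 -5.63348045e-06
  1.68357105e+00 -1.03098233e-01]
qvel [-6.17624923e-04  1.01546335e-03  1.09986504e-03  9.02491751e-05
 -3.03560290e-04  1.07107928e-03]
joint_torque [ 1.28542815e-03 -3.40182602e+01 -3.02423716e+01  7.18220207e-02
  3.29729996e-02 -1.13141955e-04]
tool_pos [5.49458426e-01 3.56605236e-05 2.04314824e-01]
ee_rot [-3.13943583e+00 -2.17526552e-04  1.57076861e+00]
wrist_force [-0.32027264 -0.97901148  0.02918728]
wrist_torque [0.03399235 0.07667618 0.00573831]
width 0.09403755484643299
scene {'K': array([[400.65090719,   0.        , 315.05093823],
       [  0.        , 400.65090719, 199.02992041],
       [  0.        ,   0.        ,   1.        ]]), 'xyz': array([ 1.38413711, -0.4179553 ,  0.84207179]), 'attitude': array([ 0.86104519, -0.01843995,  1.13480308])}
side {'K': array([[376.78562754,   0.        , 318.03656431],
       [  0.        , 376.78562754, 204.15860047],
       [  0.        ,   0.        ,   1.        ]]), 'xyz': array([0.38591694, 0.66043212, 0.90922295]), 'attitude': array([ 7.48843768e-01,  2.25032961e-03, -2.80162193e+00])}
wrist {'K': array([[348.14281178,   0.        , 316.96576093],
       [  0.        , 348.14281178, 201.77174792],
       [  0.        ,   0.        ,   1.        ]]), 'T_tool_cam': array([[-7.58080772e-04,  9.69935081e-01,  2.43362617e-01,
         6.92304680e-02],
       [ 9.99999617e-01,  6.28815439e-04,  6.08845885e-04,
        -8.83031146e-04],
       [ 4.37510813e-04,  2.43362985e-01, -9.69935186e-01,
        -1.79733853e-01],
       [ 0.00000000e+00,  0.00000000e+00,  0.00000000e+00,
         1.00000000e+00]])}
```

View pics/scene0.png

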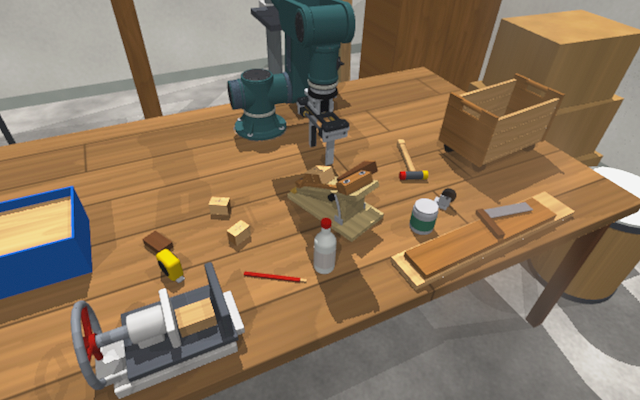

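View pics/side0.png

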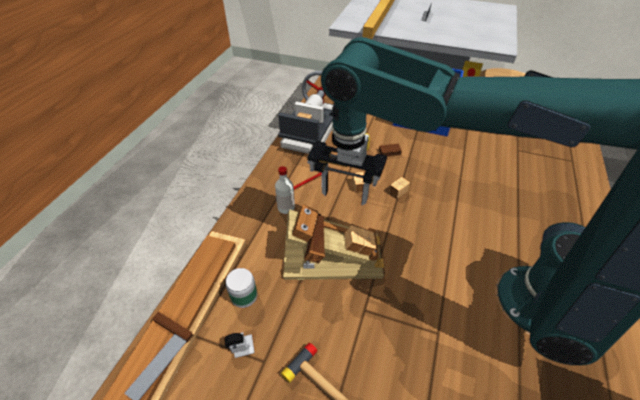

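The scene view shows the loose blocks at about (220,206) and (238,234), the hammer head from (405,175) to (425,175) and the jig at about (335,195). The side view shows the jig at (330,245), the hammer head from (293,370) to (312,348), and the blocks at (358,180) and (400,188).

```bash
cat >> h.py <<'E'
def cam(n,o=None):
    m=viewer.camera_model(n)
    if n=='wrist':
        o=o or status.get_obs(); T=np.eye(4); T[:3,:3]=R.from_euler('xyz',o['ee_rot']).as_matrix(); T[:3,3]=o['tool_pos']
        T=T@m['T_tool_cam']
    else:
        T=np.eye(4); T[:3,:3]=R.from_euler('xyz',m['attitude']).as_matrix(); T[:3,3]=m['xyz']
    return m['K'],T
def ray(c,uv):
    K,T=c; uv=np.atleast_2d(uv).astype(float)
    d=np.c_[(uv[:,0]-K[0,2])/K[0,0],-(uv[:,1]-K[1,2])/K[1,1],-np.ones(len(uv))]@T[:3,:3].T
    return T[:3,3],d
def onz(c,uv,z):
    p,d=ray(c,uv); return p+d*((z-p[2])/d[:,2])[:,None]
def onplane(c,uv,P,n):
    p,d=ray(c,uv); return p+d*(((P-p)@n)/(d@n))[:,None]
def proj(c,X):
    K,T=c; X=(np.atleast_2d(X)-T[:3,3])@T[:3,:3]
    return np.c_[K[0,0]*X[:,0]/-X[:,2]+K[0,2],K[1,1]*-X[:,1]/-X[:,2]+K[1,2]]
E
python3 - <<'E'
from h import *
np.set_printoptions(precision=3,suppress=True)
s=cam('scene'); d=cam('side')
print('blk',onz(s,[[220,202],[238,230]],.04)[:,:2].tolist(), onz(d,[[358,177],[400,185]],.04)[:,:2].tolist())
print('ham',onz(s,[[405,175],[427,175],[402,145]],.015), onz(d,[[293,370],[312,348],[305,362]],.015))
print('others s',onz(s,[[325,270],[422,230],[445,207],[170,275],[158,245],[245,274],[305,281]],0.))
E
```

```text
blk [[0.4405607872910329, -0.2794119484609226], [0.5777123947476623, -0.26439923126664755]] [[0.5716502123886076, -0.2632278936331982], [0.43051969692701936, -0.2717801706555879]]
ham [[0.527 0.338 0.015]
 [0.558 0.408 0.015]
 [0.366 0.436 0.015]] [[0.546 0.388 0.015]
 [0.522 0.325 0.015]
 [0.526 0.361 0.015]]
others s [[ 0.777 -0.089  0.   ]
 [ 0.759  0.242  0.   ]
 [ 0.704  0.372  0.   ]
 [ 0.626 -0.467 -0.   ]
 [ 0.504 -0.479  0.   ]
 [ 0.703 -0.287  0.   ]
 [ 0.788 -0.152 -0.   ]]
```

View pics/wrist0.png

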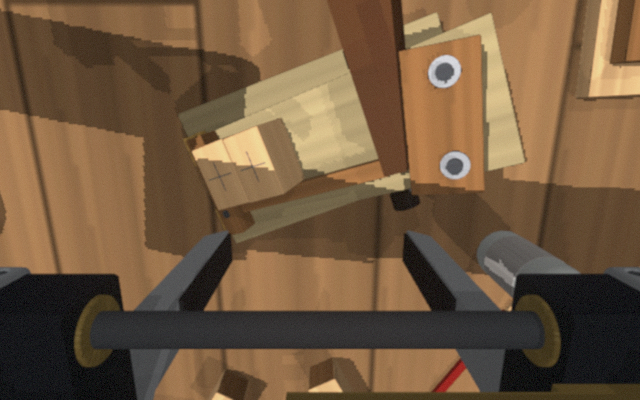

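The wrist view shows blocks c and d with crosses at (217,177) and (252,165), the fence strip at (250,210)–(380,170), head bolts at (444,71) and (455,165), and the wedge at (375,90). I'll raise the tool for a full view of the jig.

Request:
{"api": "move_arm", "payload": {"targets": [[[40,0,-60],[0,0,0],1],[[75,10,-110],[0,0,0],1],[[75,10,-110],[0,0,0],1],[[75,10,-110],[0,0,0],1]]}}

```text
time: 0.65
tool_pos: [0.5601, 0.0751, 0.3151]
ee_rot: [-3.141, 0.0, 1.571]
wrist_force: [-0.1, 0.0, -0.8]
width: 0.094
```

```bash
python3 - <<'E'
from h import *
o=status.get_obs(); print(o['tool_pos'],o['ee_rot'])
im=save('wrist','w1.png'); im=cv2.resize(im,(800,500),interpolation=cv2.INTER_CUBIC); cv2.imwrite('pics/w1b.png',im[:,:,::-1])
import json; json.dump([list(o['tool_pos']),list(o['ee_rot'])],open('w1.json','w'))
E
```

```text
[0.56006964 0.07508216 0.31510682] [-3.14144501e+00  4.56154106e-04  1.57141618e+00]
```

View pics/w1b.png

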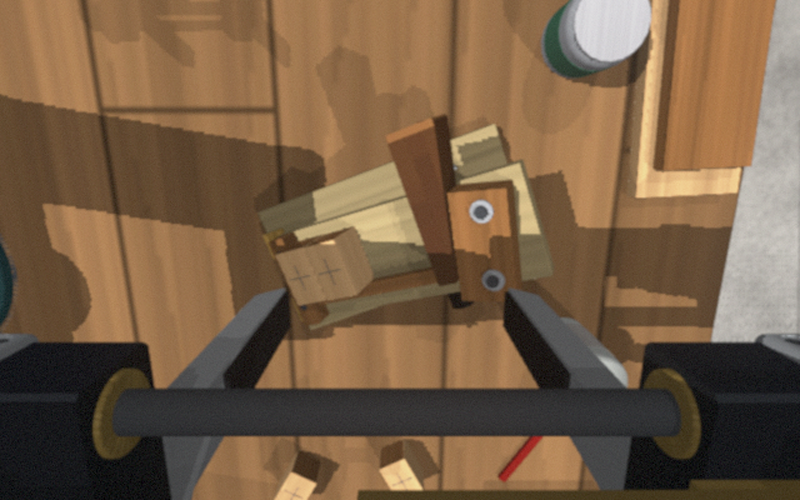

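The view shows crosses at about (300,274) and (330,270) in the 800-pixel picture, head top corners at (449,190), (511,182), (522,292) and (460,302), and the wedge butt at (388–433,117–135). I'll fit the jig pose to the corner correspondences.

```bash
cat > fit.py <<'E'
from h import *
from scipy.optimize import least_squares
import json
np.set_printoptions(precision=4,suppress=True)
w1=json.load(open('w1.json')); c1=cam('wrist',dict(tool_pos=np.array(w1[0]),ee_rot=np.array(w1[1])))
c0=cam('wrist',dict(tool_pos=np.array([.54946,0,.20431]),ee_rot=np.array([-3.1394,0,1.5708])))
k=.8
D=[(c1,(300*k,274*k),(18,28,40)),(c1,(330*k,270*k),(54,28,40)),(c1,(511*k,182*k),(237,67,30)),(c1,(522*k,293*k),(237,-32,30)),
(c0,(217,177),(18,28,40)),(c0,(252,165),(54,28,40)),(c0,(481,36),(237,67,30)),(c0,(486,190),(237,-32,30)),
(c1,(487*k,246*k),(202,18,34)),(c0,(449.5,118),(202,18,34))]
def bed(p):
    return R.from_euler('xyz',[0,-np.radians(25),p[3]]).as_matrix(),np.array(p[:3])
def res(p):
    M,t=bed(p)
    return np.concatenate([proj(c,M@(np.array(X)/1e3)+t)[0]-uv for c,uv,X in D])
if __name__=='__main__':
    r=least_squares(res,[.42,.03,.03,.35],loss='soft_l1'); print(r.x); print(res(r.x).reshape(-1,2))
    M,t=bed(r.x)
    for n,X in dict(last=(126,28,20),third=(90,28,20),butt=(175,130,18)).items(): print(n,M@(np.array(X)/1e3)+t)
    print(proj(c1,(M@(np.array([[154,130,35],[196,130,35],[-20,-30,22],[-20,68,22],[237,68,0]]).T/1e3)).T+t)/k)
E
python3 fit.py
```

```text
[ 0.4719 -0.0087  0.0332  0.3033]
[[  0.4116  -0.7259]
 [ -0.8544  -1.6137]
 [ -1.5792  -0.112 ]
 [ 12.8347   4.8144]
 [  4.5473  -3.0553]
 [  0.8504   0.4833]
 [ -0.5115  -2.7378]
 [ 23.2964   0.0112]
 [ -5.5008   3.768 ]
 [-12.5772  12.573 ]]
last [0.5645 0.0496 0.1046]
third [0.5334 0.0398 0.0893]
butt [0.5772 0.1604 0.1235]
[[387.8473 132.3616]
 [434.9724 116.3487]
 [302.3583 319.3333]
 [270.0154 236.8734]
 [515.476  173.1263]]
```

Dropping the ambiguous head points, the fit is good: the predicted butt corners (388,132) and (435,116) match what is seen. I'll go over the two loose blocks for a look.

Request:
{"api": "move_arm", "payload": {"targets": [[[-62,-10,0],[0,0,0],1],[[-124,-20,10],[0,0,0],1],[[-186,-40,20],[0,0,0],1],[[-248,-50,30],[0,0,0],1],[[-305,-55,40],[0,0,0],1],[[-305,-55,40],[0,0,0],1],[[-305,-55,40],[0,0,0],1]]}}

```text
time: 1.58
tool_pos: [0.504, -0.2302, 0.2736]
ee_rot: [-3.139, -0.002, 1.569]
wrist_force: [0.1, -0.1, -0.6]
width: 0.094
```

```bash
python3 - <<'E'
from h import *
o=status.get_obs(); print(o['tool_pos'],o['ee_rot'])
im=save('wrist','w2.png'); im=cv2.resize(im[60:320,120:520],(800,520),interpolation=cv2.INTER_CUBIC); cv2.imwrite('pics/w2b.png',im[:,:,::-1])
import json; json.dump([list(o['tool_pos']),list(o['ee_rot'])],open('w2.json','w'))
E
sed -i 's/^(c1,(487.*$/(c1,(388*k,135*k),(154,130,35)),(c1,(433*k,117*k),(196,130,35))]/; s/(c1,(522\*k,293\*k),(237,-32,30)),//; s/(c0,(486,190),(237,-32,30)),//' fit.py; python3 fit.py
```

```text
[ 0.50396245 -0.23018964  0.27356881] [-3.13859361e+00 -2.33397396e-03  1.56899095e+00]
[ 0.4715 -0.0098  0.0348  0.3015]
[[-0.1767  0.4633]
 [-1.3795 -0.3443]
 [-1.5315  1.5086]
 [ 3.6375 -1.5722]
 [ 0.0508  2.0814]
 [ 0.0035 -0.7947]
 [-0.3532 -0.8933]
 [ 1.4976  0.7917]]
last [0.5641 0.0483 0.1062]
third [0.533  0.0386 0.091 ]
butt [0.577  0.1592 0.1251]
[[387.5585 133.8834]
 [434.872  117.9896]
 [301.5974 320.7885]
 [269.2778 238.117 ]
 [515.5622 175.0039]]
```

View pics/w2b.png

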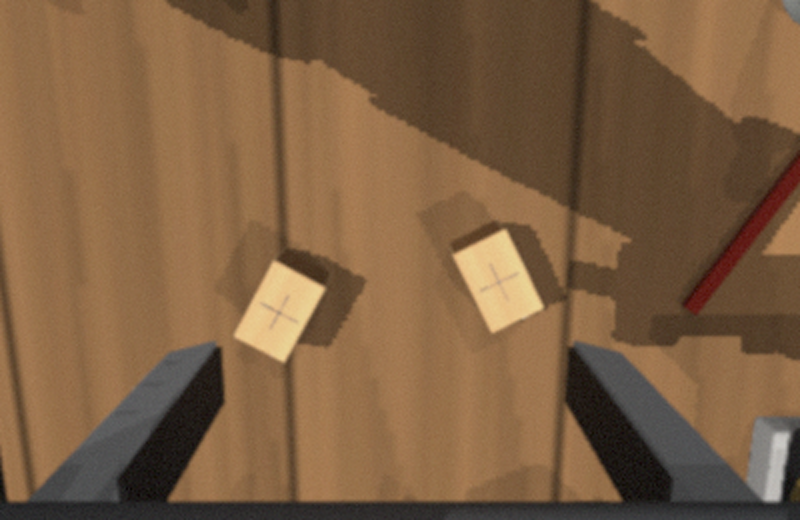

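The crop shows both block tops with crosses, at (280,312) and (498,281), and the long sides near-vertical at about ±25°. I'll measure them with masks.

```bash
python3 - <<'E'
from h import *
import json
w=json.load(open('w2.json')); c=cam('wrist',dict(tool_pos=np.array(w[0]),ee_rot=np.array(w[1])))
im=cv2.imread('pics/w2.png'); h=cv2.cvtColor(im,cv2.COLOR_BGR2HSV)
m=((h[:,:,2]>200)&(h[:,:,0]<30)&(h[:,:,1]>50)).astype(np.uint8); m[235:]=0
m=cv2.morphologyEx(m,cv2.MORPH_CLOSE,np.ones((5,5)))
cs,_=cv2.findContours(m,0,1)
T=R.from_euler('xyz',w[1]).as_matrix()
for q in cs:
    if cv2.contourArea(q)<300: continue
    P=onz(c,q[:,0],.04)[:,:2]*1e3
    r=cv2.minAreaRect(P.astype(np.float32)); b=cv2.boxPoints(r)
    e=[b[1]-b[0],b[2]-b[1]]; L=max(e,key=np.linalg.norm)
    print(q[:,0].mean(0),'centre',r[0],'size',r[1],'yaw of long axis',np.degrees(np.arctan2(L[1],L[0])))
E
```

```text
[258.94117647 214.5210084 ] centre (430.3022155761719, -281.8472900390625) size (55.20630645751953, 35.035152435302734) yaw of long axis 60.333153
[368.76190476 200.03968254] centre (565.4375, -262.7218017578125) size (34.88636779785156, 55.001007080078125) yaw of long axis -63.101524
```

Request:
{"api": "move_arm", "payload": {"targets": [[[-20,-30,40],[0,0,-10.5],1],[[-40,-60,80],[0,0,-21],1],[[-52,-74,130],[0,0,-31.5],1],[[-52,-74,170],[0,0,-42],1],[[-52,-74,180],[0,0,-52.5],1],[[-52,-74,190],[0,0,-60.5],1],[[-52,-74,220],[0,0,-60.5],1],[[-52,-74,250],[0,0,-60.5],1],[[-52,-74,260],[0,0,-60.5],1],[[-52,-74,260],[0,0,-60.5],1],[[-52,-74,260],[0,0,-60.5],0],[[-52,-74,260],[0,0,-60.5],-1],[[-52,-74,260],[0,0,-60.5],-1],[[-52,-74,260],[0,0,-60.5],-1],[[-52,-74,260],[0,0,-60.5],-1]]}}

```text
time: 3.5
tool_pos: [0.4312, -0.2821, 0.0158]
ee_rot: [3.141, 0.001, 2.627]
wrist_force: [0.5, 1.1, 0.5]
width: 0.0558
```

```bash
python3 - <<'E'
from h import *
o=status.get_obs(); print(o['joint_positions'],o['wrist_force'],o['width'])
E
```

```text
[-6.89576125e-01  1.28832977e-01  1.71433612e+00  3.23983789e-04
  1.29788372e+00 -1.74547175e+00] [0.4856024  1.12520998 0.48994938] 0.055786518536239144
```

Gripped (55.8 mm wide). I'll compute the move to a hover above the third place.

```bash
cat >> h.py <<'E'
BED=[.4715,-.0098,.0348,.3015]
def bedT():
    return R.from_euler('xyz',[0,-np.radians(25),BED[3]]).as_matrix(),np.array(BED[:3])
def inbed(p):
    M,t=bedT(); return (np.asarray(p)-t)@M*1e3
def frombed(x): 
    M,t=bedT(); return M@(np.array(x)/1e3)+t
def bedrot(sx): # tool x along sx*bed x, z into bed
    M,_=bedT(); return np.c_[sx*M[:,0],-sx*M[:,1],-M[:,2]]
def go(pos,Rt):
    o=status.get_obs(); A=R.from_euler('xyz',o['ee_rot'])
    rv=(A.inv()*R.from_matrix(Rt)).as_rotvec(degrees=True)
    print('shift',np.round(A.inv().apply(np.array(pos)-o['tool_pos'])*1e3,1),'turn',np.round(rv,2),np.linalg.norm(rv).round(1))
E
python3 - <<'E'
from h import *
go(frombed([94,29.5,75]),bedrot(-1)); print(frombed([94,29.5,75]))
E
```

```text
shift [  83.8  316.  -126.7] turn [-10.2  -23.55 -46.02] 52.7
[0.51382334 0.03425528 0.1424992 ]
```

Request:
{"api": "move_arm", "payload": {"targets": [[[0,0,-60],[0,0,0],-1],[[0,10,-120],[0,0,0],-1],[[15,60,-170],[-2,-4.7,-9.2],-1],[[30,120,-180],[-4,-9.4,-18.4],-1],[[45,180,-180],[-6,-14.1,-27.6],-1],[[65,240,-175],[-8,-18.8,-36.8],-1],[[80,295,-160],[-10.2,-23.55,-46],-1],[[84,316,-150],[-10.2,-23.55,-46],-1],[[84,316,-127],[-10.2,-23.55,-46],-1],[[84,316,-127],[-10.2,-23.55,-46],-1],[[84,316,-127],[-10.2,-23.55,-46],-1]]}}

```text
time: 4.88
tool_pos: [0.5139, 0.034, 0.1432]
ee_rot: [-3.141, 0.437, -2.841]
wrist_force: [-0.6, 0.3, 0.5]
width: 0.0558
```

```bash
python3 - <<'E'
from h import *
o=status.get_obs(); print(inbed(o['tool_pos']),o['wrist_force'],o['width'])
go(frombed([94,29.5,75]),bedrot(-1))
im=save('wrist','w3.png'); im=cv2.resize(im,(800,500),interpolation=cv2.INTER_CUBIC); cv2.imwrite('pics/w3b.png',im[:,:,::-1])
import json; json.dump([list(o['tool_pos']),list(o['ee_rot'])],open('w3.json','w'))
c=cam('wrist',o)
X=[[18,28,40],[54,28,40],[72,0,40],[72,56,40],[0,0,10],[148,0,10],[154,0,35],[154,68,35]]
for x in X: print(x,np.round(proj(c,frombed(x))*1.25))
E
```

```text
[94.28247991 29.28940762 75.67609017] [-0.63731127  0.29264201  0.54897301] 0.05580457586529629
shift [0.3 0.2 0.7] turn [-0.03  0.01 -0.04] 0.0
[18, 28, 40] [[395. 132.]]
[54, 28, 40] [[395. 207.]]
[72, 0, 40] [[340. 243.]]
[72, 56, 40] [[451. 242.]]
[0, 0, 10] [[343.  99.]]
[148, 0, 10] [[351. 352.]]
[154, 0, 35] [[346. 382.]]
[154, 68, 35] [[467. 382.]]
```

View pics/w3b.png

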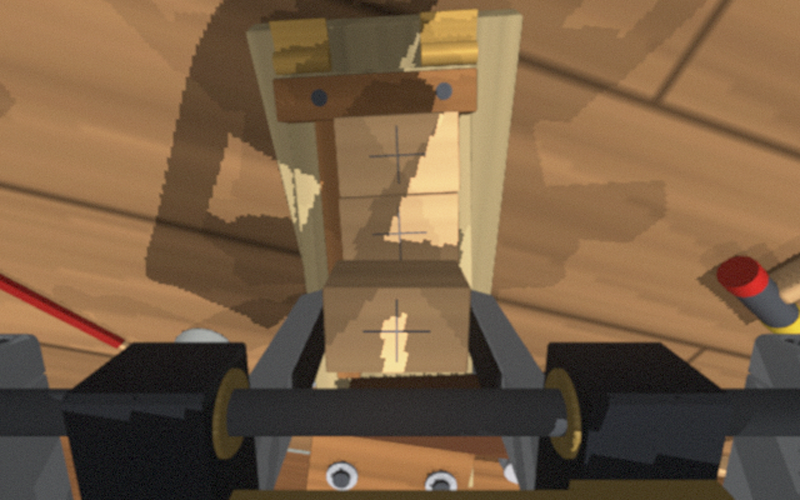

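The jig is seen square from above, with crosses c at (397,156) and d at (400,232) and the c/d joint at (340,197)–(460,192). They sit about 24 px below the prediction, so the bed is some 10 mm off up the slope and about 2.5° in yaw. I'll refit with this picture.

```bash
cat > fit2.py <<'E'
from fit import *
import fit
w=json.load(open('w3.json')); c3=cam('wrist',dict(tool_pos=np.array(w[0]),ee_rot=np.array(w[1])))
N=[((397,156),(18,28,40)),((400,232),(54,28,40)),((340,197),(36,0,40)),((460,192),(36,56,40))]
fit.D+=[(c3,(u[0]*k,u[1]*k),x) for u,x in N]
r=least_squares(res,[.47,-.01,.035,.3],loss='soft_l1'); print(r.x,np.degrees(r.x[3])); print(res(r.x).reshape(-1,2))
fit.D=fit.D[:2]+fit.D[-4:]
r2=least_squares(res,r.x); print('blocks only, c1 c3',r2.x); print(res(r2.x).reshape(-1,2))
# held block in the tool frame, top at tool z -24
A=R.from_euler('xyz',w[1]); t=np.array(w[0]); n=A.as_matrix()[:,2]
for uv in [(397,331),(333,286),(466,284),(324,373),(470,373)]:
    p=onplane(c3,(uv[0]*k,uv[1]*k),t-.0242*n,n)[0]; print(uv,A.inv().apply(p-t)*1e3)
E
python3 fit2.py
```

```text
[ 0.4745 -0.007   0.0496  0.3122] 17.889228880951354
[[ -0.6589   3.5004]
 [ -1.1773   2.3999]
 [  4.3161   0.1193]
 [  2.0502   0.6287]
 [ -0.1755   3.5732]
 [ 15.4158 -11.6969]
 [  0.5104  -2.8516]
 [  4.0122  -2.3164]
 [  1.7423  -2.5024]
 [ -0.0791  -1.3719]
 [ -0.2997  -3.1541]
 [ -0.3254  -0.1847]]
blocks only, c1 c3 [ 0.4774 -0.0064  0.048   0.3422]
[[ 1.3752  2.8669]
 [ 0.5578  0.9918]
 [ 1.1102 -0.3725]
 [ 0.9276 -0.1288]
 [ 0.6571 -0.2802]
 [-0.632   0.265 ]]
(397, 331) [  0.7517  -0.6583 -24.2   ]
(333, 286) [ 19.0933 -24.7734 -24.2   ]
(466, 284) [ 19.8397  25.3278 -24.2   ]
(324, 373) [-17.2419 -29.665  -24.2   ]
(470, 373) [-17.2956  28.3337 -24.2   ]
```

```bash
cat > tri.py <<'E'
from fit2 import *
print('---tri')
def tri(obs):
    A=np.zeros((3,3));b=np.zeros(3)
    L=[]
    for c,uv in obs:
        p,d=ray(c,uv); d=d[0]/np.linalg.norm(d[0]); Q=np.eye(3)-np.outer(d,d); A+=Q;b+=Q@p; L.append((p,Q))
    x=np.linalg.solve(A,b); return x,[np.linalg.norm(Q@(x-p))*1e3 for p,Q in L]
C=tri([(c0,(217,177)),(c1,(240,219.2)),(c3,(397*k,156*k))]); Dd=tri([(c0,(252,165)),(c1,(264,216)),(c3,(400*k,232*k))])
print('c',C,'d',Dd,'diff',(Dd[0]-C[0])*1e3,'yaw',np.degrees(np.arctan2(*(Dd[0]-C[0])[1::-1])))
for nm,u,v in (('c',(217,177),(397*k,156*k)),('d',(252,165),(400*k,232*k))): print(nm,tri([(c0,u),(c3,v)]))
E
python3 tri.py | sed -n '/---/,$p'
python3 - <<'E'
import cv2
a=cv2.imread('pics/wrist0.png')[95:245,160:360]; b=cv2.imread('pics/w1.png')[150:270,195:355]
a=cv2.resize(a,(800,600),interpolation=cv2.INTER_CUBIC); b=cv2.resize(b,(800,600),interpolation=cv2.INTER_CUBIC)
import numpy as np
cv2.imwrite('pics/ab.png',cv2.resize(np.vstack([a,b]),(400,600)) if 0 else np.hstack([cv2.resize(a,(400,300)),cv2.resize(b,(400,300))]))
E
```

```text
---tri
c (array([0.4656, 0.0209, 0.0936]), [np.float64(2.0434843576300983), np.float64(2.9463186933629464), np.float64(2.368036905628266)]) d (array([0.4973, 0.0314, 0.1076]), [np.float64(1.2103627177532745), np.float64(0.6661049442170394), np.float64(1.510801868794797)]) diff [31.7235 10.5207 13.9448] yaw 18.347460226733883
c (array([0.465 , 0.0195, 0.0968]), [np.float64(1.1514750639709481), np.float64(1.151475063970874)])
d (array([0.497 , 0.0311, 0.1083]), [np.float64(1.2891223890854508), np.float64(1.2891223890854224)])
```

View pics/ab.png

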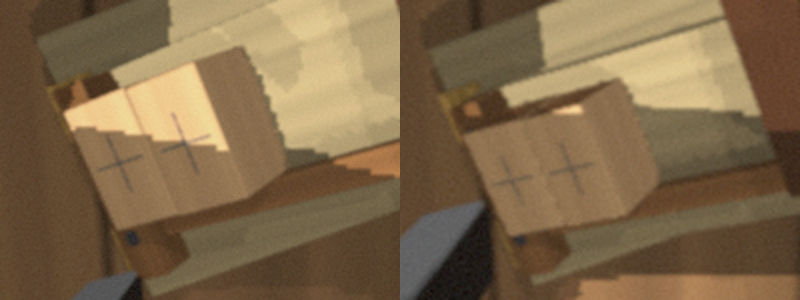

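The crops give crosses at (219.5,176.5) and (251.5,166) in the first picture and (240.2,222.8) and (263.8,217.2) in the second, plus the corners of the block pair. I'll refit with these.

```bash
cat > fit3.py <<'E'
from fit2 import *
import fit
print('---fit3')
B=[(c0,(219.5,176.5),(18,28,40)),(c0,(251.5,166),(54,28,40)),(c0,(192,151.5),(0,56,40)),(c0,(258.5,126),(72,56,40)),(c0,(218.5,210),(0,0,40)),(c0,(283.5,193.5),(72,0,40)),
(c1,(240.2,222.8),(18,28,40)),(c1,(263.8,217.2),(54,28,40)),(c1,(221,203.2),(0,56,40)),(c1,(238.2,244.8),(0,0,40)),(c1,(285,235.2),(72,0,40))]+[(c3,(u[0]*k,u[1]*k),x) for u,x in N]
fit.D=B
r=least_squares(res,[.47,-.01,.045,.3],loss='soft_l1'); print(r.x,np.degrees(r.x[3])); print(res(r.x).reshape(-1,2))
M,t=bed(r.x); P=lambda X:M@(np.array(X)/1e3)+t
print('wedge butt corners c1',proj(c1,[P((154,130,35)),P((196,130,35)),P((237,67,30))])/k)
print('ledge c3',proj(c3,[P((0,-30,22)),P((0,68,22)),P((-20,-30,22))])/k)
E
python3 fit3.py | sed -n '/---fit3/,$p'
```

```text
---fit3
[ 0.4766 -0.0063  0.0493  0.3429] 19.646669764369076
[[ 1.1962  0.5916]
 [ 1.5852  0.8319]
 [ 0.4758 -0.06  ]
 [-1.2706  0.3206]
 [ 0.2697  0.8673]
 [ 0.356   0.9629]
 [ 0.2836 -0.5043]
 [-0.1097 -0.0029]
 [-0.4912  0.8004]
 [ 0.1967 -0.0309]
 [-0.1066  1.2671]
 [ 1.7049 -0.5822]
 [ 1.5511  0.0867]
 [ 0.9399 -0.2274]
 [ 0.315   0.2356]]
wedge butt corners c1 [[384.9011 127.376 ]
 [433.6141 108.1657]
 [514.2998 173.8665]]
ledge c3 [[280.6192 121.5328]
 [480.2506 113.1688]
 [276.3189  78.2714]]
```

The fit is now consistent to about 1 px, and the ledge prediction agrees. I'll update the bed pose and compute the lowering.

```bash
sed -i 's/^BED=.*/BED=[.4766,-.0063,.0493,.343]/' h.py; python3 - <<'E'
from h import *
print(inbed(status.get_obs()['tool_pos']))
for z in (40,22): go(frombed([93,29.7,z]),bedrot(-1))
E
```

```text
[84.21258554 25.20651678 64.92972646]
shift [-8.6  5.3 24.8] turn [-1.06  0.06 -2.19] 2.4
shift [-8.5  5.6 42.8] turn [-1.06  0.06 -2.19] 2.4
```

Request:
{"api": "move_arm", "payload": {"targets": [[[-8.5,5.3,10],[-1.06,0,-2.2],-1],[[-8.5,5.4,25],[-1.06,0,-2.2],-1],[[-8.5,5.5,35],[-1.06,0,-2.2],-1],[[-8.5,5.6,43],[-1.06,0,-2.2],-1],[[-8.5,5.6,43],[-1.06,0,-2.2],-1],[[-8.5,5.6,43],[-1.06,0,-2.2],-1]]}}

```text
time: 5.68
tool_pos: [0.5366, 0.0474, 0.1073]
ee_rot: [3.141, 0.436, -2.798]
wrist_force: [-0.9, -0.6, -1.4]
width: 0.0556
```

```bash
python3 - <<'E'
from h import *
o=status.get_obs(); print(inbed(o['tool_pos']),o['wrist_force'],o['width'])
im=save('wrist','w4.png'); im=cv2.resize(im[40:300,150:500],(700,520),interpolation=cv2.INTER_CUBIC); cv2.imwrite('pics/w4b.png',im[:,:,::-1])
c=cam('wrist',o)
for x in [[18,28,40],[54,28,40],[72,0,40],[72,56,40],[148,0,10],[154,0,35],[154,68,35]]: print(x,np.round((proj(c,frombed(x))-[150,40])*2))
E
```

```text
[92.06353994 30.37666772 21.05622527] [-0.9483168  -0.61992212 -1.35512588] 0.05557818733265442
[18, 28, 40] [[327. 136.]]
[54, 28, 40] [[328. 294.]]
[72, 0, 40] [[212. 367.]]
[72, 56, 40] [[443. 367.]]
[148, 0, 10] [[239. 571.]]
[154, 0, 35] [[228. 643.]]
[154, 68, 35] [[473. 643.]]
```

View pics/w4b.png

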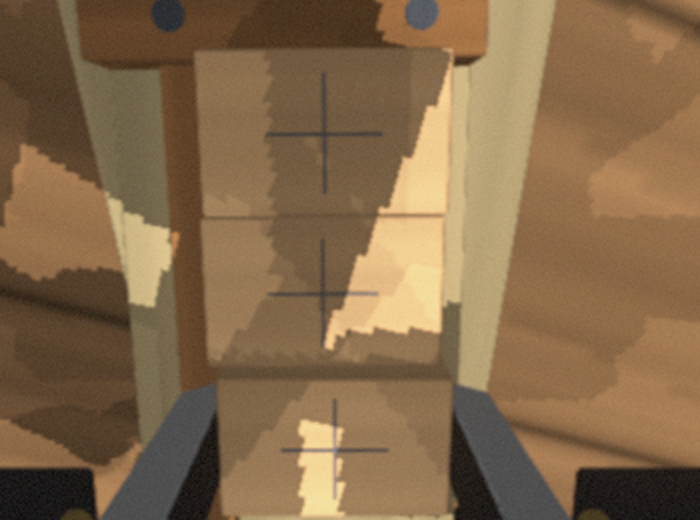

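The crosses are at (324,133) and (322,293), within about 1 mm of the prediction. The held block is parallel, about 5 mm above the bed with a gap of about 1 mm to d, and some 2.5 mm further from the fence. I'll lower it, shifting 1.5 mm towards the fence.

Request:
{"api": "move_arm", "payload": {"targets": [[[0,-1.5,3],[0,0,0],-1],[[0,-1.5,5],[0,0,0],-1],[[0,-1.5,6.5],[0,0,0],-1],[[0,-1.5,6.5],[0,0,0],-1],[[0,-1.5,6.5],[0,0,0],-1]]}}

```text
time: 6.35
tool_pos: [0.5392, 0.0465, 0.1032]
ee_rot: [-3.141, 0.436, -2.797]
wrist_force: [-11.3, -3.1, 11.5]
width: 0.0557
```

Request:
{"api": "move_arm", "payload": {"targets": [[[1,0,-1],[0,0,0],-1],[[1,0,-1],[0,0,0],-0.3],[[1,0,-1],[0,0,0],0.6],[[1,0,-1],[0,0,0],1],[[1,0,-1],[0,0,0],1],[[1,0,-30],[0,0,0],1],[[1,0,-80],[0,0,0],1],[[1,0,-130],[0,0,0],1],[[1,0,-130],[0,0,0],1],[[1,0,-130],[0,0,0],1]]}}

```text
time: 7.6
tool_pos: [0.4868, 0.0281, 0.2176]
ee_rot: [3.14, 0.435, -2.798]
wrist_force: [-0.2, 0.5, -0.2]
width: 0.094
```

```bash
python3 - <<'E'
from h import *
import json
o=status.get_obs(); print(inbed(o['tool_pos']),o['joint_positions'])
im=save('wrist','w5.png'); c=cam('wrist',o); json.dump([list(o['tool_pos']),list(o['ee_rot'])],open('w5.json','w'))
for x in [[18,28,40],[54,28,40],[90,28,40],[108,0,40],[108,56,40],[148,0,10],[154,-20,35],[154,130,35],[196,130,35]]: print(x,np.round(proj(c,frombed(x))))
# above block b: tool heading x = 26.9 deg
h=np.radians(26.9); Rt=np.c_[[np.cos(h),np.sin(h),0],[np.sin(h),-np.cos(h),0],[0,0,-1]]
go([.565,-.263,.1],Rt)
E
```

```text
[ 90.37064979  28.92852202 143.61095821] [-0.22654783 -0.37545574  1.81547703  0.23713737  1.33605735 -2.15339042]
[18, 28, 40] [[317. 113.]]
[54, 28, 40] [[317. 159.]]
[90, 28, 40] [[317. 202.]]
[108, 0, 40] [[284. 222.]]
[108, 56, 40] [[350. 222.]]
[148, 0, 10] [[288. 253.]]
[154, -20, 35] [[263. 270.]]
[154, 130, 35] [[430. 269.]]
[196, 130, 35] [[427. 311.]]
shift [  70.7 -300.9   94.9] turn [ 37.17   2.13 168.89] 172.9
```

View pics/w5.png

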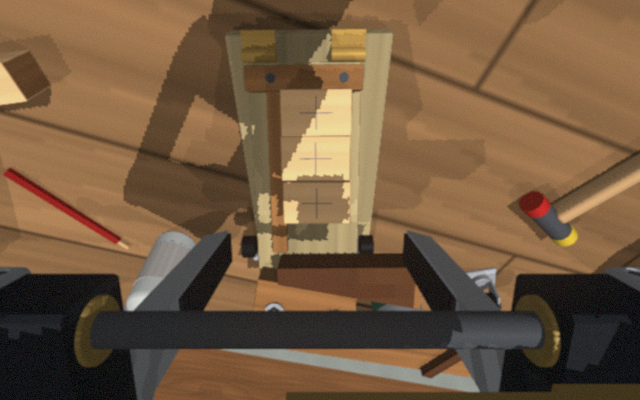

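Block a lies flat against d, with crosses in line at (317,113), (316,158) and (316,204). Next I'll swing over to block b with a half turn.

Request:
{"api": "move_arm", "payload": {"targets": [[[2,-18,0],[2.2,0.1,9.9],1],[[4,-36,0],[4.4,0.2,19.9],1],[[5,-54,0],[6.6,0.4,29.8],1],[[7,-72,1],[8.7,0.5,39.7],1],[[9,-90,1],[10.9,0.6,49.7],1],[[10,-108,1],[13.1,0.8,59.6],1],[[12,-126,2],[15.3,0.9,69.5],1],[[14,-144,2],[17.5,1.0,79.5],1],[[15,-162,2],[19.7,1.1,89.4],1],[[17,-180,2],[21.9,1.3,99.3],1],[[19,-198,3],[24.0,1.4,109.3],1],[[20,-216,3],[26.2,1.5,119.2],1],[[22,-234,3],[28.4,1.6,129.1],1],[[24,-252,3],[30.6,1.8,139.1],1],[[26,-270,4],[32.8,1.9,149.0],1],[[27,-286,4],[35.0,2.0,159.0],1],[[28.4,-301,4.3],[37.17,2.13,168.9],1],[[28.4,-301,4.3],[37.17,2.13,168.9],1],[[28.4,-301,4.3],[37.17,2.13,168.9],1]]}}

```text
time: 10.02
tool_pos: [0.5658, -0.2624, 0.2008]
ee_rot: [-3.141, -0.001, 0.472]
wrist_force: [0.4, 0.0, 0.5]
width: 0.094
```

```bash
python3 - <<'E'
from h import *
o=status.get_obs(); print(o['tool_pos'],o['joint_positions'])
im=save('wrist','w6.png'); c=cam('wrist',o)
h=cv2.cvtColor(im,cv2.COLOR_RGB2HSV)
m=((h[:,:,2]>195)&(h[:,:,0]<30)&(h[:,:,1]>50)).astype(np.uint8)
m=cv2.morphologyEx(m,cv2.MORPH_CLOSE,np.ones((5,5)))
print('pred',proj(c,[.565,-.263,.04]))
for q in cv2.findContours(m,0,1)[0]:
    if cv2.contourArea(q)<300: continue
    P=onz(c,q[:,0],.04)[:,:2]*1e3
    r=cv2.minAreaRect(P.astype(np.float32)); b=cv2.boxPoints(r)
    L=max([b[1]-b[0],b[2]-b[1]],key=np.linalg.norm)
    print(q[:,0].mean(0),'centre',r[0],'size',r[1],'yaw',np.degrees(np.arctan2(L[1],L[0])))
a=np.radians(26.9); Rt=np.c_[[np.cos(a),np.sin(a),0],[np.sin(a),-np.cos(a),0],[0,0,-1]]
go([.565,-.263,.0155],Rt)
E
```

```text
[ 0.56576253 -0.2624429   0.20075175] [-5.25928073e-01  2.53091370e-01  1.18937735e+00  1.28198106e-03
  1.69898460e+00  5.72715441e-01]
pred [[316.73148187 186.7984285 ]]
[521.23602484 235.83850932] centre (614.0897216796875, -474.7740478515625) size (62.584564208984375, 32.964012145996094) yaw 22.272106
[316.66285714 185.90285714] centre (565.4328002929688, -262.51824951171875) size (34.563819885253906, 55.45185470581055) yaw -62.966232
[15.43884892 51.1942446 ] centre (550.823486328125, 38.94228744506836) size (53.384342193603516, 14.149530410766602) yaw 40.19968
shift [-1.40e+00  1.00e-01  1.86e+02] turn [ 0.02 -0.1   0.15] 0.2
```

Request:
{"api": "move_arm", "payload": {"targets": [[[-0.3,0,60],[0,0,0],1],[[-0.3,0,120],[0,0,0],1],[[-0.3,0,165],[0,0,0],1],[[-0.3,0,185],[0,0,0],1],[[-0.3,0,186],[0,0,0],1],[[-0.3,0,186],[0,0,0],0],[[-0.3,0,186],[0,0,0],-1],[[-0.3,0,186],[0,0,0],-1],[[-0.3,0,186],[0,0,0],-1],[[-0.3,0,186],[0,0,0],-1]]}}

```text
time: 11.32
tool_pos: [0.5667, -0.2637, 0.0171]
ee_rot: [3.139, -0.003, 0.469]
wrist_force: [0.9, 0.8, 2.2]
width: 0.0558
```

```bash
python3 - <<'E'
from h import *
go(frombed([130,29,60]),bedrot(1)); print(frombed([130,29,60]))
E
```

```text
shift [ 131.9 -287.1 -141.8] turn [-1.45 24.78  7.14] 25.8
[0.55392385 0.05210731 0.15861884]
```

Gripped block b. I'll triangulate the dark side studs near x≈148 to be sure that the opening fingers clear them.

```bash
cat > st.py <<'E'
from tri import *
print('---st')
import h
w=json.load(open('w5.json')); c5=cam('wrist',dict(tool_pos=np.array(w[0]),ee_rot=np.array(w[1])))
x,e=tri([(c0,(405,200)),(c5,(250,245))]); print(h.inbed(x),e)
x,e=tri([(c1,(460*k,299*k)),(c5,(250,245))]); print(h.inbed(x),e)
# butt bottom/top corner in w5
print(proj(c5,[h.frombed(v) for v in ([154,130,0],[154,130,35],[154,115,35],[154,120,0],[196,130,35])]))
im=cv2.imread('pics/w5.png')
print('knob ext',[ (np.where((im[225:265,a:b].max(2)<45).any(i))[0][[0,-1]]+o0).tolist() for a,b in((235,265),(352,380)) for i,o0 in((0,a),(1,225))])
E
python3 st.py | sed -n '/---st/,$p'
```

```text
---st
[149.9604 -40.3014  -7.9255] [np.float64(2.120448107517859), np.float64(2.1204481075178854)]
[149.3775 -39.6496  -6.1159] [np.float64(1.8801263032070628), np.float64(1.8801263032071232)]
[[417.9803 252.0953]
 [429.0144 267.0375]
 [412.2839 267.0553]
 [407.9211 252.1056]
 [425.5035 308.9979]]
knob ext [[242, 256], [236, 256], [352, 379], [236, 264]]
```

The studs sit below the bed surface (z≈-7), so the fingers are clear, and the wedge butt matches the prediction. I'll lift and go to the last place.

Request:
{"api": "move_arm", "payload": {"targets": [[[0,0,-60],[0,0,0],-1],[[10,-20,-120],[0,0,0],-1],[[30,-75,-165],[0,5,1.5],-1],[[55,-130,-180],[-0.5,11,3],-1],[[85,-190,-180],[-1,17,5],-1],[[110,-245,-175],[-1.4,24.8,7.1],-1],[[132,-287,-165],[-1.4,24.8,7.1],-1],[[132,-287,-142],[-1.4,24.8,7.1],-1],[[132,-287,-142],[-1.4,24.8,7.1],-1],[[132,-287,-142],[-1.4,24.8,7.1],-1]]}}

```text
time: 12.58
tool_pos: [0.5544, 0.0514, 0.159]
ee_rot: [-3.141, -0.437, 0.343]
wrist_force: [-0.8, -0.3, -0.0]
width: 0.0559
```

```bash
python3 - <<'E'
from h import *
o=status.get_obs(); print(inbed(o['tool_pos']),o['wrist_force'],o['width'],o['joint_positions'])
im=save('wrist','w7.png'); cv2.imwrite('pics/w7b.png',cv2.resize(im[40:320,150:500],(700,560),interpolation=cv2.INTER_CUBIC)[:,:,::-1])
c=cam('wrist',o)
for x in [[54,28,40],[90,28,40],[108,0,40],[108,56,40],[154,0,35],[154,68,35]]: print(x,np.round((proj(c,frombed(x))-[150,40])*2))
go(frombed([130,29,24]),bedrot(1))
A=R.from_euler('xyz',o['ee_rot']).as_matrix();print('held top centre expected',(proj(c,o['tool_pos']-A[:,2]*.0229)-[150,40])*2)
E
```

```text
[130.34518963  28.21258009  60.26136616] [-0.77106252 -0.2624459  -0.02232584] 0.05588159925668843 [-0.13362811 -0.19135516  1.79421675  0.21441659  1.15451489  1.04569805]
[54, 28, 40] [[333. 604.]]
[90, 28, 40] [[332. 505.]]
[108, 0, 40] [[422. 453.]]
[108, 56, 40] [[242. 453.]]
[154, 0, 35] [[425. 305.]]
[154, 68, 35] [[200. 305.]]
shift [-0.8 -1.2 36.6] turn [-0.01 -0.06 -0.04] 0.1
held top centre expected [[330.69500462 442.91681736]]
```

View pics/w7b.png

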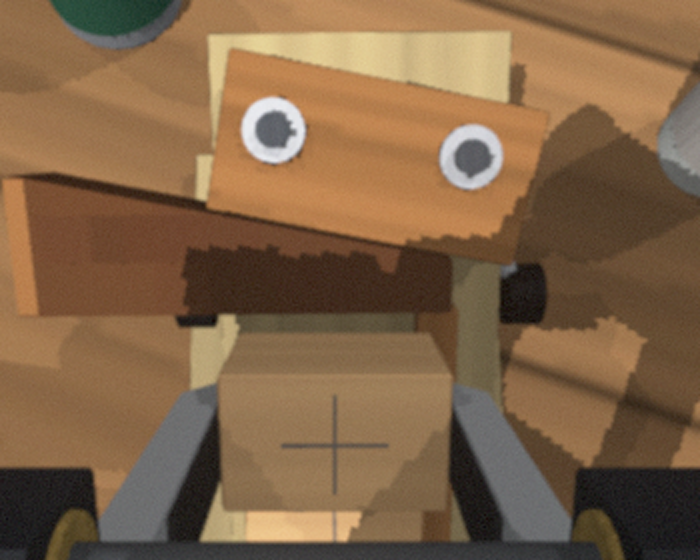

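The wedge's straight face is at row 313, parallel with the held block and about 3 mm lower than predicted, so I'll aim at x≈129.5. Now I'll lower.

Request:
{"api": "move_arm", "payload": {"targets": [[[-0.8,-0.5,20],[0,0,0],-1],[[-0.8,-0.5,34],[0,0,0],-1],[[-0.8,-0.5,39],[0,0,0],-1],[[-0.8,-0.5,42],[0,0,0],-1],[[-0.8,-0.5,43],[0,0,0],-1],[[-0.8,-0.5,43],[0,0,0],-1]]}}

```text
time: 13.38
tool_pos: [0.5702, 0.0581, 0.1201]
ee_rot: [-3.141, -0.436, 0.344]
wrist_force: [-4.7, -2.0, 4.0]
width: 0.0557
```

```bash
python3 - <<'E'
from h import *
o=status.get_obs(); print(inbed(o['tool_pos']),o['wrist_force']@bedT()[0],o['width'])
E
```

```text
[129.40828016  29.17392716  17.75862356] [-2.92867608 -0.28302475  5.74945596] 0.05566061291555119
```

Request:
{"api": "move_arm", "payload": {"targets": [[[-1,0,0],[0,0,0],-1],[[-1,0,0],[0,0,0],-0.3],[[-1,0,0],[0,0,0],0.6],[[-1,0,0],[0,0,0],0.9],[[-1,0,0],[0,0,0],0.9],[[-1,0,-25],[0,0,0],0.9],[[-1,0,-75],[0,0,0],1],[[-1,0,-130],[0,0,0],1],[[-1,0,-150],[0,0,0],1],[[-1,0,-150],[0,0,0],1]]}}

```text
time: 14.62
tool_pos: [0.5104, 0.0364, 0.257]
ee_rot: [3.14, -0.44, 0.344]
wrist_force: [-0.3, 0.3, -0.4]
width: 0.0939
```

```bash
python3 - <<'E'
from h import *
import json
o=status.get_obs(); print(inbed(o['tool_pos']),o['tool_pos'])
im=save('wrist','w8.png'); c=cam('wrist',o); json.dump([list(o['tool_pos']),list(o['ee_rot'])],open('w8.json','w'))
for x in [[90,28,40],[126,28,40],[130,28,40],[144,0,40],[144,56,40],[154,0,35],[154,130,35],[196,130,35]]: print(x,np.round(proj(c,frombed(x))))
im=save('side','s1.png');hs=cv2.cvtColor(im,cv2.COLOR_RGB2HSV); d=cam('side')
def blob(name,m,z,n=1):
    m=m.astype(np.uint8)
    for q in sorted(cv2.findContours(m,0,1)[0],key=cv2.contourArea)[-n:]:
        u=cv2.moments(q); u=np.array([u['m10'],u['m01']])/max(u['m00'],1); print(name,cv2.contourArea(q),u,onz(d,u,z)[0])
H,S,V=hs[:,:,0],hs[:,:,1],hs[:,:,2]
roi=np.zeros(H.shape,bool); roi[320:400,260:400]=1
blob('red',roi&((H<6)|(H>174))&(S>180)&(V>120),.022); blob('yel',roi&(H>24)&(H<34)&(S>180)&(V>120),.022)
crop=im[300:400,250:400]; 
cv2.imwrite('pics/hc.png',np.hstack([cv2.resize(crop,(450,300),interpolation=cv2.INTER_CUBIC)])[:,:,::-1])
a=cv2.imread('pics/w8.png')[60:320,150:500]; b=cv2.resize(crop,(350,233))[:,:,::-1]
cv2.imwrite('pics/comb.png',np.hstack([cv2.resize(a,(437,325)),cv2.resize(b,(350,325))]))
E
```

```text
[129.61477973  28.83878815 168.69189209] [0.51038982 0.03638943 0.25696435]
[90, 28, 40] [[317. 235.]]
[126, 28, 40] [[317. 197.]]
[130, 28, 40] [[317. 193.]]
[144, 0, 40] [[348. 178.]]
[144, 56, 40] [[286. 178.]]
[154, 0, 35] [[348. 166.]]
[154, 130, 35] [[204. 166.]]
[196, 130, 35] [[201. 119.]]
red 70.0 [311.10952381 348.29761905] [0.52265246 0.32910422 0.022     ]
yel 28.5 [288.25146199 373.65497076] [0.55153843 0.40069082 0.022     ]
```

View pics/comb.png

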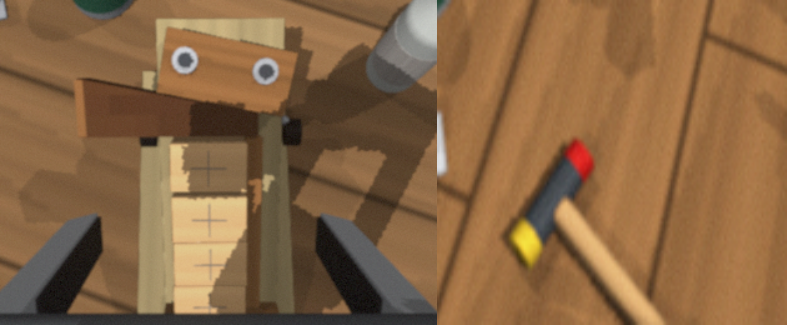

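The row now has four flush blocks, the fourth cross at about x 128.5. The wedge butt is seen about 7 mm in, so its joint is around 7 mm. The hammer shows its red end at about (0.523,0.329) and yellow at (0.552,0.401). I'll move over the hammer.

```bash
python3 - <<'E'
from h import *
a=np.radians(158); Rt=np.c_[[np.cos(a),np.sin(a),0],[np.sin(a),-np.cos(a),0],[0,0,-1]]
go([.477,.389,.2],Rt)
for y in(122,82): print(frombed([175,y,18]))
E
```

```text
shift [  57.4 -342.4   86. ] turn [  29.87  -11.54 -135.61] 139.3
[0.57777088 0.15937579 0.13957174]
[0.59122343 0.12170579 0.13957174]
```

Request:
{"api": "move_arm", "payload": {"targets": [[[4,-25,0],[2.1,-0.8,-9.7],1],[[8,-49,0],[4.3,-1.6,-19.4],1],[[12,-73,0],[6.4,-2.5,-29.1],1],[[16,-98,5],[8.5,-3.3,-38.7],1],[[20,-122,10],[10.7,-4.1,-48.4],1],[[25,-147,15],[12.8,-4.9,-58.1],1],[[29,-171,25],[14.9,-5.8,-67.8],1],[[33,-196,35],[17.1,-6.6,-77.5],1],[[37,-220,45],[19.2,-7.4,-87.2],1],[[41,-245,55],[21.3,-8.2,-96.9],1],[[45,-269,65],[23.5,-9.1,-106.6],1],[[49,-294,72],[25.6,-9.9,-116.2],1],[[53,-318,80],[27.7,-10.7,-125.9],1],[[57.4,-342.4,86],[29.87,-11.54,-135.6],1],[[57.4,-342.4,86],[29.87,-11.54,-135.6],1],[[57.4,-342.4,86],[29.87,-11.54,-135.6],1]]}}

```text
time: 16.73
tool_pos: [0.477, 0.3884, 0.1993]
ee_rot: [-3.139, 0.0, 2.756]
wrist_force: [0.5, 0.8, 1.0]
width: 0.0939
```

```bash
cat > ham.py <<'E'
from h import *
o=status.get_obs(); print(o['tool_pos'],o['joint_positions'])
im=save('wrist','w9.png'); c=cam('wrist',o); hs=cv2.cvtColor(im,cv2.COLOR_RGB2HSV); H,S,V=[hs[:,:,i].astype(int) for i in range(3)]
roi=np.zeros(H.shape,bool); roi[:,:]=1
P={}
for n,m in (('red',((H<6)|(H>174))&(S>180)&(V>100)),('yel',(H>24)&(H<34)&(S>170)&(V>100))):
    for q in sorted(cv2.findContours(m.astype(np.uint8),0,1)[0],key=cv2.contourArea)[-2:]:
        u=cv2.moments(q); u=np.array([u['m10'],u['m01']])/max(u['m00'],1); p=onz(c,u,.022)[0]; print(n,cv2.contourArea(q),u,p); P[n]=p
d=P['yel']-P['red']; print('len',np.linalg.norm(d),'heading y',np.degrees(np.arctan2(d[1],d[0])))
y=d[:2]/np.linalg.norm(d[:2]); x=np.array([y[1],-y[0]]); cc=(P['red']+P['yel'])[:2]/2; g=cc-.065*x
print('centre',cc,'grip',g, 'heading x',np.degrees(np.arctan2(x[1],x[0])))
# handle centre line from the picture: scan across at the grip and further back
for s in (.04,.065,.09):
    p=cc-s*x; L=np.linspace(-.03,.03,121); u=proj(c,[[*(p+l*y),.027] for l in L]).round().astype(int)
    ok=(u[:,0]>=0)&(u[:,0]<640)&(u[:,1]>=0)&(u[:,1]<400)
    print(s,u[60],' '.join('%d/%d'%(V[b,a],S[b,a]) if k else '-' for (a,b),k in list(zip(u,ok))[::6]))
E
python3 ham.py
```

```text
[0.47696789 0.38839179 0.19932945] [ 5.92094636e-01  2.35609255e-01  1.21339275e+00 -1.49073431e-03
  1.69432340e+00 -5.93501157e-01]
red 332.5 [282.6877193  241.40350877] [0.52080253 0.32825743 0.022     ]
yel 0.0 [0. 0.] [0.20517961 0.18045748 0.022     ]
yel 54.0 [354.85802469 241.28395062] [0.55020034 0.40110024 0.022     ]
len 0.07855130335493801 heading y 68.02204139046069
centre [0.53550144 0.36467883] grip [0.47522512 0.38900508] heading x -21.977958609539307
0.04 [319 207] 151/133 150/127 142/133 139/127 141/128 141/127 144/127 161/111 215/110 219/114 213/114 201/115 186/112 132/110 112/139 149/127 148/134 149/130 138/131 139/130 141/125
0.065 [319 184] 154/126 155/122 143/128 143/134 144/126 145/125 145/121 169/115 213/109 219/111 217/110 201/114 175/106 133/115 123/131 149/132 153/130 151/130 144/131 147/132 151/122
0.09 [319 159] 159/128 156/127 146/122 142/133 147/125 145/128 144/131 178/112 215/111 220/112 214/112 204/110 174/113 96/112 127/122 140/129 147/128 154/127 156/127 148/124 143/128
```

Request:
{"api": "move_arm", "payload": {"targets": [[[2,0,60],[0,0,0],1],[[2,0,120],[0,0,0],1],[[2,0,165],[0,0,0],1],[[2,0,185],[0,0,0],1],[[2,0,195],[0,0,0],1],[[2,0,197],[0,0,0],1],[[2,0,197],[0,0,0],0],[[2,0,197],[0,0,0],-1],[[2,0,197],[0,0,0],-1],[[2,0,197],[0,0,0],-1],[[2,0,197],[0,0,0],-1],[[2,0,197],[0,0,0],-1]]}}

```text
time: 18.27
tool_pos: [0.4758, 0.3896, 0.0041]
ee_rot: [3.141, 0.002, 2.757]
wrist_force: [0.4, 0.3, 0.7]
width: 0.0375
```

Request:
{"api": "move_arm", "payload": {"targets": [[[0,0,-20],[0,0,0],-1],[[0,0,-60],[0,0,0],-1],[[0,0,-110],[0,0,0],-1],[[0,0,-160],[0,0,0],-1],[[0,0,-200],[0,0,0],-1],[[0,0,-200],[0,0,0],-1]]}}

```text
time: 19.02
tool_pos: [0.4774, 0.391, 0.2112]
ee_rot: [3.131, 0.008, 2.757]
wrist_force: [0.0, 0.3, 1.0]
width: 0.0004
```

```bash
python3 ham.py | head -8; python3 - <<'E'
from h import *
o=status.get_obs(); print(o['width'],o['wrist_force'],o['wrist_torque'])
# tool TCP at strike: grip point bed (110,175+47+..), sx=-1
for y in (245,):
    go(frombed([110,y,5]),bedrot(-1)); print(frombed([110,y,5]))
E
```

```text
[0.4774282  0.39099919 0.21115269] [ 5.95033204e-01  2.26724373e-01  1.20088978e+00 -1.20143371e-03
  1.70097960e+00 -5.91856799e-01]
red 313.0 [279.12832801 236.83919063] [0.52077938 0.32815979 0.022     ]
yel 117.5 [348.78439716 236.62553191] [0.55015588 0.40058561 0.022     ]
len 0.07815675562527856 heading y 67.92212700134242
centre [0.53546763 0.3643727 ] grip [0.47523383 0.38880401] heading x -22.077872998657572
0.04 [314 203] 164/128 160/129 148/131 150/127 151/125 150/126 150/129 179/115 217/113 228/108 224/110 216/115 204/111 144/112 121/124 153/132 157/128 156/131 152/128 144/129 147/125
0.065 [314 181] 166/126 161/128 153/127 155/127 154/129 156/131 151/127 163/116 218/111 229/105 224/112 216/111 190/111 145/111 134/133 161/125 161/124 155/133 156/124 156/124 157/127
0.0005487739649565407 [ 0.54174661 -0.05489282  0.0880845 ] [ 0.04277877 -0.08767161 -0.01651954]
shift [ -58.3 -120.2  107. ] turn [ -8.9  -23.49 -41.02] 48.1
[0.48609979 0.2572465  0.10031955]
```

The fingers were still closing when I lifted, so the hammer stayed where it was. I'll go back down with more closing time.

Request:
{"api": "move_arm", "payload": {"targets": [[[1,0,30],[0,0,0],0.3],[[1,0,70],[0,0,0],0.3],[[1,0,110],[0,0,0],0.3],[[1,-1,140],[0,0,0],0.3],[[1,-1,170],[0,0,0],0.3],[[1,-1,190],[0,0,0],0.3],[[1,-1,200],[0,0,0],0.3],[[1,-1,200],[0,0,0],-0.5],[[1,-1,200],[0,0,0],-1],[[1,-1,200],[0,0,0],-1],[[1,-1,200],[0,0,0],-1],[[1,-1,200],[0,0,0],-1],[[1,-1,200],[0,0,0],-1]]}}

```text
time: 20.7
tool_pos: [0.4751, 0.3896, 0.005]
ee_rot: [3.14, 0.003, 2.758]
wrist_force: [0.7, 1.8, 1.8]
width: 0.0199
```

Request:
{"api": "move_arm", "payload": {"targets": [[[0,0,0],[0,0,0],-1],[[0,0,0],[0,0,0],-1],[[0,0,-20],[0,0,0],-1],[[0,0,-60],[0,0,0],-1],[[0,0,-110],[0,0,0],-1],[[0,0,-160],[0,0,0],-1],[[0,0,-190],[0,0,0],-1],[[0,0,-190],[0,0,0],-1],[[0,0,-190],[0,0,0],-1]]}}

```text
time: 21.82
tool_pos: [0.4732, 0.3883, 0.1919]
ee_rot: [-3.138, -0.001, 2.757]
wrist_force: [0.0, 0.6, -3.6]
width: 0.0201
```

```bash
cat > held.py <<'E'
from h import *
# head ends in the tool frame, on the tool plane z = zc (mm)
def headtool(zc=-14,show=True):
    o=status.get_obs(); im=viewer.snapshot('wrist'); c=cam('wrist',o); hs=cv2.cvtColor(im,cv2.COLOR_RGB2HSV); H,S,V=[hs[:,:,i].astype(int) for i in range(3)]
    A=R.from_euler('xyz',o['ee_rot']); out={}
    for n,m in (('red',((H<6)|(H>174))&(S>180)&(V>70)),('yel',(H>22)&(H<34)&(S>150)&(V>80))):
        m=m.copy(); m[:,:200]=0; m[:,450:]=0
        q=max(cv2.findContours(m.astype(np.uint8),0,1)[0],key=cv2.contourArea)
        u=cv2.moments(q); u=np.array([u['m10'],u['m01']])/max(u['m00'],1)
        n3=A.as_matrix()[:,2]; p=onplane(c,u,o['tool_pos']+n3*zc/1e3,n3)[0]
        out[n]=A.inv().apply(p-o['tool_pos'])*1e3; print(n,cv2.contourArea(q),u.round(1),out[n].round(1))
    return o,im,out
E
python3 - <<'E'
from held import *
o,im,_=headtool(-17); cv2.imwrite('pics/w10.png',im[:,:,::-1]); print(o['tool_pos'],o['width'],o['wrist_force'],o['wrist_torque'])
go(frombed([110,245,5]),bedrot(-1)); print(frombed([110,245,5]))
im=save('side','s2.png')
E
```

```text
Traceback (most recent call last):
  File "held.py", line 8, in headtool
    q=max(cv2.findContours(m.astype(np.uint8),0,1)[0],key=cv2.contourArea)
ValueError: max() iterable argument is empty
```

```bash
python3 - <<'E'
from h import *
o=status.get_obs(); print(o['width'],o['wrist_force'],o['wrist_torque'])
A=R.from_euler('xyz',o['ee_rot']).as_matrix(); X={n:o['tool_pos']+A@np.array(v)/1e3 for n,v in dict(red=(-65,-40,-10),yel=(-65,40,-10),butt=(130,0,-10)).items()}
for cn in('wrist','side','scene'):
    im=viewer.snapshot(cn); cv2.imwrite('pics/h_%s.png'%cn,im[:,:,::-1]); c=cam(cn,o); hs=cv2.cvtColor(im,cv2.COLOR_RGB2HSV); H,S,V=[hs[:,:,i].astype(int) for i in range(3)]
    print(cn,{n:proj(c,x)[0].round() for n,x in X.items()})
    for n,m in (('red',((H<6)|(H>174))&(S>170)&(V>60)),('yel',(H>22)&(H<34)&(S>150)&(V>80))):
        for q in sorted(cv2.findContours(m.astype(np.uint8),0,1)[0],key=cv2.contourArea)[-3:]: print(n,cv2.contourArea(q),cv2.boundingRect(q))
go(frombed([110,245,5]),bedrot(-1)); print(frombed([110,245,5]))
E
```

```text
0.019713729854881387 [-0.03878604 -0.93005021 -3.12608041] [ 0.11687168  0.05071233 -0.01263984]
wrist {'red': array([249., 361.]), 'yel': array([390., 361.]), 'butt': array([320., -27.])}
side {'red': array([312., 312.]), 'yel': array([284., 342.]), 'butt': array([380., 397.])}
red 48.5 (307, 81, 29, 12)
red 49.5 (278, 166, 9, 9)
red 56.5 (294, 171, 31, 18)
yel 6.0 (363, 144, 6, 7)
yel 100.5 (352, 133, 18, 18)
yel 273.0 (463, 62, 19, 24)
scene {'red': array([410., 127.]), 'yel': array([435., 127.]), 'butt': array([408.,  98.])}
red 78.0 (321, 218, 11, 11)
red 155.0 (244, 272, 56, 10)
red 393.5 (81, 308, 22, 53)
yel 32.0 (433, 123, 6, 9)
yel 435.5 (156, 248, 27, 33)
shift [ -61.  -116.5   91.7] turn [ -9.25 -23.99 -40.96] 48.4
[0.48609979 0.2572465  0.10031955]
```

The hammer is held level: its yellow end is seen at (436,127) in the scene view, against (435,127) predicted. I'll compute the strike start with the head axis along the slide.

```bash
cat > strike.py <<'E'
from h import *
a=np.radians(-11.3); M,_=bedT()
RS=M@R.from_rotvec([0,0,a]).as_matrix()@M.T@bedrot(-1)
def tcp(s,adv=0): # s = face gap to the butt at joint ~7.5 mm
    return frombed([118+.196*s,182.3+.981*s,8])
E
python3 - <<'E'
from strike import *
o=status.get_obs(); print(o['joint_positions'])
go(tcp(60),RS); print(tcp(60))
E
```

```text
[ 5.95320610e-01  2.31988982e-01  1.23280487e+00 -1.27770050e-03
  1.67997962e+00 -5.91382926e-01]
shift [ -76.  -108.4   80.6] turn [-11.45 -22.73 -29.85] 39.2
[0.50306269 0.25922671 0.11138941]
```

Request:
{"api": "move_arm", "payload": {"targets": [[[-8,-10,5],[-1.2,-2.3,-3],-1],[[-18,-25,10],[-2.9,-5.7,-7.5],-1],[[-29,-41,20],[-4.3,-8.5,-11.2],-1],[[-40,-57,30],[-5.7,-11.4,-15],-1],[[-51,-73,45],[-7.2,-14.2,-18.7],-1],[[-62,-88,57],[-8.6,-17,-22.4],-1],[[-70,-100,70],[-10.2,-20,-26.4],-1],[[-76,-108.4,80.6],[-11.45,-22.73,-29.85],-1],[[-76,-108.4,80.6],[-11.45,-22.73,-29.85],-1],[[-76,-108.4,80.6],[-11.45,-22.73,-29.85],-1]]}}

```text
time: 23.28
tool_pos: [0.5044, 0.2604, 0.1141]
ee_rot: [3.048, 0.431, -3.017]
wrist_force: [0.0, 0.3, -2.3]
width: 0.0198
```

```bash
cat >> strike.py <<'E'
def look(tag):
    o=status.get_obs(); print('TCP in bed',inbed(o['tool_pos']).round(1),'w',o['width'])
    A=R.from_euler('xyz',o['ee_rot']).as_matrix()
    X={n:o['tool_pos']+A@np.array(v)/1e3 for n,v in dict(red=(-65.4,-41,-10),yel=(-65.4,40,-10)).items()}
    for cn in('side','scene'):
        im=viewer.snapshot(cn); cv2.imwrite('pics/%s_%s.png'%(tag,cn),im[:,:,::-1]); c=cam(cn,o); hs=cv2.cvtColor(im,cv2.COLOR_RGB2HSV); H,S,V=[hs[:,:,i].astype(int) for i in range(3)]
        for n,m in (('red',((H<6)|(H>174))&(S>150)&(V>50)),('yel',(H>22)&(H<34)&(S>130)&(V>60))):
            p=proj(c,X[n])[0]
            for q in cv2.findContours(m.astype(np.uint8),0,1)[0]:
                b=cv2.boundingRect(q); u=np.array([b[0]+b[2]/2,b[1]+b[3]/2])
                if np.linalg.norm(u-p)<30 and b[2]*b[3]>12: print(cn,n,'pred',p.round(),'seen',u,b)
    return o
E
python3 - <<'E'
from strike import *
look('k0'); go(tcp(60),RS)
d=cam('side'); s=cam('scene')
for c in(d,s): print(proj(c,[frombed(v) for v in ([152,123,35],[193,123,35],[173,122,18],[152,123,0])]).round())
a=cv2.imread('pics/k0_side.png')[170:330,230:430]; b=cv2.imread('pics/k0_scene.png')[90:250,270:470]
cv2.imwrite('pics/k0.png',np.hstack([cv2.resize(x,(400,320),interpolation=cv2.INTER_CUBIC) for x in(a,b)]))
E
```

```text
TCP in bed [132.4 241.8   9.7] w 0.019785923814423206
side red pred [308. 279.] seen [307. 278.] (301, 273, 12, 10)
side yel pred [301. 309.] seen [300.5 308.5] (294, 301, 13, 15)
scene red pred [389. 157.] seen [391.  156.5] (386, 151, 10, 11)
scene yel pred [408. 147.] seen [410.  146.5] (406, 142, 8, 9)
shift [ 3.4 -1.6  2.1] turn [ 0.14  0.3  -0.03] 0.3
[[325. 256.]
 [309. 252.]
 [314. 258.]
 [319. 264.]]
[[365. 160.]
 [375. 161.]
 [371. 166.]
 [368. 171.]]
```

View pics/k0.png

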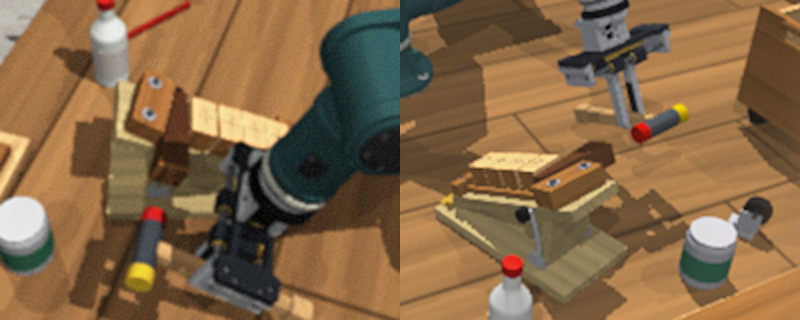

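Both views show the hammer's red face lined up about 60 mm off the wedge butt, seen at about (312,260) in the side view and (376,163) in the scene view. The predictions match within 2 px. First tap.

Request:
{"api": "move_arm", "payload": {"targets": [[[3,0,1.5],[0,0,0],-1],[[3,-20,1.5],[0,0,0],-1],[[3,-70,1.5],[0,0,0],-1],[[3,-70,1.5],[0,0,0],-1]]}}

```text
time: 23.88
tool_pos: [0.514, 0.1889, 0.1049]
ee_rot: [3.049, 0.431, -3.02]
wrist_force: [-0.8, 1.1, -2.9]
width: 0.0194
```

```bash
python3 - <<'E'
from strike import *
o=look('k1'); print(o['wrist_force']@bedT()[0],o['wrist_torque'])
E
```

```text
TCP in bed [114.9 171.2   7.8] w 0.019384968800826595
side red pred [315. 256.] seen [314.  254.5] (308, 250, 12, 9)
side yel pred [308. 283.] seen [308.  282.5] (302, 276, 12, 13)
scene red pred [370. 166.] seen [374.  165.5] (371, 161, 6, 9)
scene yel pred [390. 156.] seen [392. 156.] (388, 151, 8, 10)
[-1.57853581  1.32128029 -2.43184695] [-0.03855368  0.48131219  0.05408065]
```

Request:
{"api": "move_arm", "payload": {"targets": [[[0,20,0],[0,0,0],-1],[[0,30,0],[0,0,0],-1],[[0,-12,0],[0,0,0],-1],[[0,-12,0],[0,0,0],-1],[[0,15,0],[0,0,0],-1],[[0,20,0],[0,0,0],-1],[[0,-23,0],[0,0,0],-1],[[0,-23,0],[0,0,0],-1]]}}

```text
time: 24.98
tool_pos: [0.5173, 0.1674, 0.1029]
ee_rot: [3.049, 0.431, -3.018]
wrist_force: [0.5, 0.4, -2.6]
width: 0.0195
```

```bash
python3 - <<'E'
from strike import *
o=look('k2'); print(o['wrist_force']@bedT()[0],o['wrist_torque'])
for k in('k0','k1','k2'): pass
E
```

```text
TCP in bed [110.3 149.9   7.7] w 0.019549326204586943
side red pred [316. 250.] seen [315.5 248.5] (309, 244, 13, 9)
side yel pred [310. 276.] seen [310. 275.] (303, 268, 14, 14)
scene red pred [364. 169.] seen [368.  167.5] (365, 164, 6, 7)
scene yel pred [385. 159.] seen [387. 159.] (383, 154, 8, 10)
[-0.58150041  0.17025611 -2.6222649 ] [-0.04745634  0.44487992 -0.04363047]
```

Request:
{"api": "move_arm", "payload": {"targets": [[[0,20,0],[0,0,0],-1],[[0,35,0],[0,0,0],-1],[[0,-8,0],[0,0,0],-1],[[0,-8,0],[0,0,0],-1]]}}

```text
time: 25.58
tool_pos: [0.5186, 0.1604, 0.1024]
ee_rot: [3.048, 0.431, -3.018]
wrist_force: [-0.2, -0.5, -2.6]
width: 0.02
```

```bash
python3 - <<'E'
from strike import *
o=look('k3'); print(o['wrist_force']@bedT()[0],o['wrist_torque'])
E
```

```text
TCP in bed [109.1 142.8   7.8] w 0.019950422566485458
side red pred [317. 248.] seen [316. 246.] (310, 242, 12, 8)
side yel pred [311. 273.] seen [310.5 272.5] (304, 266, 13, 13)
scene red pred [362. 170.] seen [366.5 168. ] (363, 165, 7, 6)
scene yel pred [383. 160.] seen [385. 160.] (381, 155, 8, 10)
[-1.40981968 -0.3719752  -2.26590099] [-0.06522584  0.43492137 -0.02472089]
```

Request:
{"api": "move_arm", "payload": {"targets": [[[0,20,0],[0,0,0],-1],[[0,40,0],[0,0,0],-1],[[0,-7,0],[0,0,0],-1],[[0,-7,0],[0,0,0],-1]]}}

```text
time: 26.18
tool_pos: [0.5196, 0.1553, 0.1023]
ee_rot: [3.044, 0.432, -3.018]
wrist_force: [-1.8, 5.5, -2.8]
width: 0.02
```

```bash
python3 - <<'E'
from strike import *
o=look('k4'); print(o['wrist_force']@bedT()[0],o['wrist_torque'])
E
```

```text
TCP in bed [108.4 137.7   8. ] w 0.019994840112024962
side red pred [317. 246.] seen [316. 245.] (310, 241, 12, 8)
side yel pred [311. 271.] seen [311. 272.] (304, 265, 14, 14)
scene red pred [361. 171.] seen [366. 168.] (363, 165, 6, 6)
scene yel pred [382. 160.] seen [384. 160.] (380, 155, 8, 10)
[-1.02836074  5.80063817 -2.6202087 ] [0.82499939 0.46363467 0.881994  ]
```

The hammer now meets resistance of about 6 N, with the wedge near 52 mm. Two harder, faster taps to set it and see whether it still advances.

Request:
{"api": "move_arm", "payload": {"targets": [[[0,25,0],[0,0,0],-1],[[0,60,0],[0,0,0],-1],[[0,-1,0],[0,0,0],-1],[[0,-1,0],[0,0,0],-1],[[0,25,0],[0,0,0],-1],[[0,60,0],[0,0,0],-1],[[0,-2,0],[0,0,0],-1],[[0,-2,0],[0,0,0],-1],[[0,-2,0],[0,0,0],-1]]}}

```text
time: 27.4
tool_pos: [0.5205, 0.1533, 0.1027]
ee_rot: [3.044, 0.433, -3.021]
wrist_force: [0.1, 5.4, -2.1]
width: 0.0201
```

```bash
python3 - <<'E'
from strike import *
o=look('k5'); print(o['wrist_force']@bedT()[0],o['wrist_torque'])
E
```

```text
TCP in bed [108.7 135.5   8.2] w 0.020142524251981434
side red pred [317. 245.] seen [315.  245.5] (309, 241, 12, 9)
side yel pred [311. 270.] seen [311. 271.] (304, 264, 14, 14)
scene red pred [361. 171.] seen [366. 168.] (363, 165, 6, 6)
scene yel pred [381. 160.] seen [384. 160.] (380, 155, 8, 10)
[ 0.88222642  5.07960339 -2.72872063] [0.7376925  0.32055431 0.89947816]
```

The head is stopped (its seen position is unchanged) while the hand went 2 mm further, so the wedge is no longer advancing. Two more brisk taps, then I'll back off and check.

Request:
{"api": "move_arm", "payload": {"targets": [[[0,30,0],[0,0,0],-1],[[0,65,0],[0,0,0],-1],[[0,4,0],[0,0,0],-1],[[0,1,0],[0,0,0],-1],[[0,30,0],[0,0,0],-1],[[0,65,0],[0,0,0],-1],[[0,4,0],[0,0,0],-1],[[0,0,0],[0,0,0],-1]]}}

```text
time: 28.5
tool_pos: [0.5195, 0.1526, 0.1017]
ee_rot: [3.043, 0.43, -3.022]
wrist_force: [-4.6, 10.3, -0.8]
width: 0.0198
```

```bash
python3 - <<'E'
from strike import *
o=look('k6'); print(o['wrist_force']@bedT()[0],o['wrist_torque'])
E
```

```text
TCP in bed [107.2 135.2   7.8] w 0.01982759508212663
side red pred [318. 245.] seen [316.  244.5] (310, 240, 12, 9)
side yel pred [311. 270.] seen [311.5 272. ] (305, 265, 13, 14)
scene red pred [360. 171.] seen [366. 168.] (363, 165, 6, 6)
scene yel pred [381. 160.] seen [383. 160.] (379, 155, 8, 10)
[-1.14106557 11.22610302 -0.40331952] [1.44369493 0.83070771 1.55443815]
```

Request:
{"api": "move_arm", "payload": {"targets": [[[0,40,0],[0,0,0],-1],[[0,90,0],[0,0,0],-1],[[0,110,-20],[0,0,0],-1],[[0,110,-20],[0,0,0],-1]]}}

```text
time: 29.1
tool_pos: [0.4952, 0.2583, 0.1315]
ee_rot: [3.046, 0.435, -3.019]
wrist_force: [0.3, -0.2, -2.1]
width: 0.0201
```

```bash
python3 - <<'E'
from strike import *
o=look('k7')
a=np.radians(158); Rt=np.c_[[np.cos(a),np.sin(a),0],[np.sin(a),-np.cos(a),0],[0,0,-1]]
go([.475,.389,.15],Rt); print(o['joint_positions'])
E
```

```text
TCP in bed [131.3 242.9  29.5] w 0.020125788997732815
side red pred [312. 276.] seen [310.5 274. ] (304, 269, 13, 10)
side yel pred [305. 306.] seen [304. 305.] (297, 298, 14, 14)
scene red pred [387. 150.] seen [389.  150.5] (384, 145, 10, 11)
scene yel pred [407. 141.] seen [408.5 141. ] (405, 136, 7, 10)
shift [ -6.  135.4  -7.8] turn [11.41 22.84 29.7 ] 39.2
[ 0.39165906 -0.18609058  1.84815936 -0.02288637  1.03495207 -1.31557632]
```

The wedge has stopped (11 N at the hammer, no advance). I'll lay the hammer back where it was.

Request:
{"api": "move_arm", "payload": {"targets": [[[-1,17,-15],[1.4,2.9,3.7],-1],[[-2,34,-25],[2.9,5.7,7.4],-1],[[-3,51,-25],[4.3,8.6,11.1],-1],[[-4,68,-22],[5.7,11.4,14.9],-1],[[-4,85,-18],[7.1,14.3,18.6],-1],[[-5,102,-14],[8.6,17.1,22.3],-1],[[-6,119,-10],[10,20,26],-1],[[-6,135.4,-8],[11.4,22.84,29.7],-1],[[-6,135.4,-8],[11.4,22.84,29.7],-1],[[-6,135.4,-8],[11.4,22.84,29.7],-1]]}}

```text
time: 30.45
tool_pos: [0.4747, 0.3883, 0.1496]
ee_rot: [-3.141, 0.0, 2.759]
wrist_force: [-0.4, 0.2, -1.6]
width: 0.0198
```

```bash
python3 - <<'E'
from strike import *
o=look('k8')
a=np.radians(158); Rt=np.c_[[np.cos(a),np.sin(a),0],[np.sin(a),-np.cos(a),0],[0,0,-1]]
go([.475,.389,.006],Rt); print(o['tool_pos'])
E
```

```text
TCP in bed [161.1 372.3  35.5] w 0.01981462240717109
side yel pred [285. 350.] seen [281.5 343.5] (277, 341, 9, 5)
scene red pred [408. 139.] seen [409.5 139.5] (406, 135, 7, 9)
scene yel pred [433. 138.] seen [434.  138.5] (431, 134, 6, 9)
shift [ -0.4   0.5 144.3] turn [0.01 0.03 0.09] 0.1
[0.47471903 0.38833967 0.14955886]
```

Request:
{"api": "move_arm", "payload": {"targets": [[[0,0,50],[0,0,0],-1],[[0,0,100],[0,0,0],-1],[[0,0,130],[0,0,0],-1],[[0,0,141],[0,0,0],-1],[[0,0,144],[0,0,0],-1],[[0,0,145],[0,0,0],-1],[[0,0,145],[0,0,0],-1]]}}

```text
time: 31.42
tool_pos: [0.4753, 0.3904, 0.0072]
ee_rot: [3.139, 0.002, 2.76]
wrist_force: [0.6, -0.1, -3.1]
width: 0.0195
```

Request:
{"api": "move_arm", "payload": {"targets": [[[0,0,1.5],[0,0,0],-1],[[0,0,3],[0,0,0],-1],[[0,0,3],[0,0,0],-1]]}}

```text
time: 31.8
tool_pos: [0.475, 0.3902, 0.0049]
ee_rot: [3.139, 0.002, 2.76]
wrist_force: [-2.1, -1.3, 6.2]
width: 0.0191
```

In contact. I'll open gently, lift off and go over the jig to check the row and the wedge.

Request:
{"api": "move_arm", "payload": {"targets": [[[0,0,2],[0,0,0],-0.5],[[0,0,2],[0,0,0],-0.2],[[0,0,2],[0,0,0],0],[[0,0,2],[0,0,0],0.2],[[0,0,2],[0,0,0],0.2],[[0,0,-30],[0,0,0],0.2],[[0,0,-80],[0,0,0],0.2],[[0,0,-140],[0,0,0],0.2],[[0,0,-195],[0,0,0],0.2],[[0,0,-195],[0,0,0],0.2]]}}

```text
time: 33.05
tool_pos: [0.4766, 0.3913, 0.2046]
ee_rot: [3.131, 0.007, 2.76]
wrist_force: [-0.3, 1.0, 0.3]
width: 0.0563
```

```bash
python3 ham.py | head -6; python3 - <<'E'
from strike import *
o=status.get_obs(); print(o['width'],o['wrist_force'])
go(frombed([105,35,165]),bedrot(-1)); print(frombed([105,35,165]))
E
```

```text
[0.4765755  0.39129415 0.20455468] [ 5.95513761e-01  2.26578507e-01  1.21402945e+00  2.71853799e-05
  1.68809532e+00 -5.93986951e-01]
red 321.0 [278.61163032 239.94911734] [0.52105295 0.32834385 0.022     ]
yel 0.0 [0. 0.] [0.2075375  0.18380711 0.022     ]
yel 115.0 [349.72173913 239.89130435] [0.55056673 0.40112357 0.022     ]
len 0.07853629841585191 heading y 67.92635857129032
0.05631131394647088 [-0.25494156 -0.16713615 -0.83601445]
shift [-144.8 -324.5  -43.8] turn [ -8.83 -23.58 -40.87] 48.0
[0.488778   0.03521381 0.2432157 ]
```

The hammer lies exactly where it was, let go. Now the check over the jig.

```bash
python3 - <<'E'
from strike import *
go(frombed([135,50,175]),bedrot(-1)); print(frombed([135,50,175]))
E
```

```text
shift [-152.1 -297.9  -65.3] turn [ -8.83 -23.58 -40.87] 48.0
[0.50535875 0.05706285 0.26495733]
```

Request:
{"api": "move_arm", "payload": {"targets": [[[-5,-20,-40],[0,0,0],0.2],[[-30,-60,-65],[-1.5,-4,-7],0.2],[[-55,-110,-65],[-3,-8,-14],0.2],[[-80,-160,-65],[-4.5,-12,-21],0.2],[[-105,-210,-65],[-6,-16,-28],0.2],[[-130,-255,-65],[-7.4,-20,-35],0.2],[[-152,-298,-65],[-8.83,-23.58,-40.87],0.2],[[-152,-298,-65],[-8.83,-23.58,-40.87],0.2],[[-152,-298,-65],[-8.83,-23.58,-40.87],0.2]]}}

```text
time: 34.22
tool_pos: [0.5038, 0.0566, 0.2605]
ee_rot: [3.141, 0.427, -2.8]
wrist_force: [-0.2, 0.2, 0.5]
width: 0.0561
```

```bash
python3 - <<'E'
from strike import *
import json
def prof(c,im,A,B,n,lab):
    P=np.linspace(A,B,n); u=proj(c,[frombed(p) for p in P]).round().astype(int); hs=cv2.cvtColor(im,cv2.COLOR_RGB2HSV)
    print(lab,' '.join('%d:%s'%(p[1] if A[1]!=B[1] else p[0],'/'.join(map(str,hs[v,w])) if 0<=w<640 and 0<=v<400 else '-') for p,(w,v) in zip(P,u)))
w=json.load(open('w8.json')); c8=cam('wrist',dict(tool_pos=np.array(w[0]),ee_rot=np.array(w[1]))); i8=cv2.imread('pics/w8.png')[:,:,::-1].copy()
o=status.get_obs(); c=cam('wrist',o); im=save('wrist','w11.png'); print(inbed(o['tool_pos']))
for cc,ii,n in((c8,i8,'before'),(c,im,'after')):
    prof(cc,ii,[165,140,35],[165,60,35],33,n+' along y x165')
    prof(cc,ii,[105,14,40],[165,14,38],41,n+' up slope y14')
E
```

```text
[131.65863075  50.04810394 171.66104916]
before along y x165 140:14/123/153 137:14/127/150 135:15/126/154 132:15/131/152 130:15/131/148 127:14/129/148 125:14/134/156 122:14/144/166 120:13/150/162 117:13/152/111 115:12/141/105 112:12/151/105 110:12/147/104 107:12/147/104 105:13/146/108 102:11/149/108 100:12/151/105 97:12/151/105 95:12/144/110 92:11/146/105 90:12/156/108 87:12/145/107 85:12/141/107 82:11/142/108 80:12/142/104 77:11/141/103 75:11/140/102 72:13/149/103 70:13/155/97 67:11/138/105 65:10/140/95 62:13/152/89 60:12/145/100
before up slope y14 105:21/100/224 106:20/99/227 108:19/99/226 109:17/109/157 111:17/112/89 112:16/122/88 114:16/110/127 115:16/108/134 117:16/110/132 118:17/114/137 120:16/116/134 121:17/120/132 123:15/111/133 124:17/118/134 126:16/107/134 127:18/117/129 129:16/114/128 130:16/113/135 132:16/110/135 133:16/111/133 135:17/119/131 136:17/115/133 138:16/107/138 139:16/117/137 141:17/113/135 142:17/113/136 144:16/110/141 145:17/113/136 147:16/112/137 148:17/112/137 150:15/120/102 151:14/117/87 153:17/121/80 154:15/131/64 156:9/147/59 157:9/104/64 159:12/149/53 
[... 467 characters left out ...]
75 72:14/145/174 70:12/144/129 67:12/139/112 65:11/142/111 62:11/126/103 60:12/124/66
after up slope y14 105:23/89/242 106:19/100/227 108:16/107/221 109:18/102/236 111:16/115/166 112:16/109/155 114:15/110/156 115:16/113/151 117:15/111/152 118:16/113/154 120:16/113/149 121:17/112/148 123:16/119/148 124:16/107/145 126:16/113/136 127:16/110/148 129:15/109/152 130:16/107/152 132:17/116/149 133:16/111/152 135:17/116/152 136:15/112/155 138:16/117/153 139:16/107/157 141:17/107/157 142:15/111/152 144:15/122/123 145:10/126/65 147:14/138/63 148:13/133/67 150:9/124/68 151:15/174/57 153:12/148/62 154:11/140/62 156:12/150/61 157:11/141/65 159:9/116/64 160:9/152/62 162:9/140/62 163:12/131/64 165:13/125/63
```

The butt moved about 48 mm, so the wedge is near 55 mm and its face lies against the row's end at x≈144.5. One last check of the row's side edges, then I'll hand in.

```bash
python3 - <<'E'
from strike import *
o=status.get_obs(); c=cam('wrist',o); im=viewer.snapshot('wrist'); g=cv2.cvtColor(im,cv2.COLOR_RGB2GRAY).astype(float)
for x in (10,26,46,62,82,98,116,126,136):
    y=np.arange(44,68,.5); u=proj(c,[frombed([x,v,40]) for v in y]).astype(np.float32)
    v=cv2.remap(g.astype(np.float32),u[:,0].reshape(1,-1),u[:,1].reshape(1,-1),1)[0]; d=np.abs(np.gradient(cv2.GaussianBlur(v.reshape(1,-1),(5,1),0)[0]))
    i=d.argmax(); print(x,'edge y',y[i],'step',d[i].round(1),'lvl',v[max(i-4,0)].round(),v[min(i+4,47)].round())
print(o['qvel'].round(3),o['wrist_force'])
order.close_job()
E
```

```text
10 edge y 54.5 step 8.0 lvl 220.0 176.0
26 edge y 55.0 step 9.6 lvl 219.0 178.0
46 edge y 54.0 step 10.5 lvl 221.0 176.0
62 edge y 54.5 step 11.1 lvl 219.0 178.0
82 edge y 55.0 step 9.0 lvl 219.0 176.0
98 edge y 55.5 step 10.4 lvl 218.0 176.0
116 edge y 55.5 step 10.5 lvl 125.0 167.0
126 edge y 65.5 step 10.9 lvl 170.0 119.0
136 edge y 55.5 step 15.8 lvl 127.0 38.0
[ 0.032  0.    -0.018 -0.    -0.001 -0.006] [ 0.58518789  0.4110222  -0.04515125]
the job is handed in; nothing more can be done
```

I laid both loose blocks in the jig above the two already there and tapped the wedge in with the hammer until it stopped. I then put the hammer back flat where it had been and handed the job in at about 34 s of the 72 s allowed. My first try at lifting the hammer missed because the fingers hadn't finished closing; it stayed put and the second try held.

**Last checks**
- **Row:** the outer ends of all four blocks line up within about 1.5 mm, at y 54–55.5 mm where 56 is nominal. One reading, at x 126 mm, gave 65.5 mm. It looks like a different edge, because the same block read 55.5 mm at x 116 and x 136.
- **Wedge travel:** the butt moved about 48 mm along the slide, on top of an estimated 7 mm already in, so it is near 55 mm. Its face lies against the row's end at x ≈ 144.5 mm.
- **Wedge stop:** in the last taps it no longer advanced, with about 11 N felt through the hammer.
- **Hammer:** released and measured at its original position and heading.

**Not checked**
- I could not measure the wedge's grip force on the row.
- I did not re-measure the bystanders, but no contact with them showed during the moves.
- The camera-based jig frame disagreed with the stated wedge position by about 3 mm along the slope and 7 mm across it. I put that down to the wedge starting slightly in.

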